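# Clear a basket-making place: swinging thread basket off its cradle, irons into the rack

### The arm

A 6-joint arm with a two-finger parallel gripper is mounted at the origin on the work surface. World frame = base frame: x ahead of the robot, y to its left, z up, the work surface at z = 0. Lengths are in m, angles in rad, forces in N, time in s.
With the tool pointing down it reaches from about 0.375 to 0.9 m from the base axis. Payload 3.1 kg.
Tool frame: the origin (TCP) lies on the centre line of the jaws, within the pads' length; the fingertips stand 14 mm ahead of it and the grasp point (between the pads) lies 5 mm behind it; y points along the fingers, z is the direction in which the jaws open and shut, and the axes are right-handed (so a half turn about y gives the same grasp; the last joint's range is limited). The gripper opens to 87 mm and grips with 3 to 60 N. Pads are 19 mm wide; open, the fingers measure 117 mm over their backs; the gripper's body (75 mm by 190 mm) begins 51 mm behind the grasp point.
Start: joints at [1.093, 0.527, 1.433, -0, 1.181, -0.178], TCP at [0.185, 0.597, 0.237] pointing down, gripper open.
Joint ranges: [-3.08, 3.08], [-0.75, 2.2], [0.22, 2.44], [-1.43, 4.57], [0, 2.65], [-2.85, 2.85]. Speed limits (rad/s): [2.79, 2.79, 3.14, 3.14, 3.14, 3.14].

### API

Orientations are given as a unit quaternion [x, y, z, w].
In Python, from rig import robot, vision gives the robot as it stands.
- The arm moves only by the shell command python3 -m crank 'ROWS' [FORCE]. ROWS is JSON, a list of rows, each a list of 7 numbers: the shift along the tool's x, y, z as a fraction of full scale, then the turn, a rotation vector about the tool's x, y, z as a fraction of full scale, then the gripper command: -1 is shut, 1 is fully open, values between are in proportion. In form: [[x, y, z, wx, wy, wz, grip], ...]. A call has 1 to 10 rows; each row is the pose to reach, as a shift and turn from the pose commanded when the call began, along the tool's axes at that moment, turning the shorter way round; what a row does not reach only later rows make up. Full scale, the value 1, is 50 cm for a shift and pi rad for a turn. A row lasts 1/8 s, in which the tool goes at most 62.5 mm and 10.7 degrees, less where a joint would pass 70% of its speed; a pose out of reach is approached as far as the arm can. A call with a number of a shift or a turn outside -1 to 1 is refused whole. A call with a gripper value outside its range is refused whole. The fingers move at their own pace and stop on an object; FORCE is the grip in N (left out, the last holds). Time passes only in rows, so rows that repeat a pose let the fingers close. It gives the time, the measured TCP pose, the force and the opening at its end, in the units of the state.
- robot.get_obs(): the state, without advancing time (a new reading comes with each control period).
- vision.camera(name): name is "scene" or "top"; returns the picture (384x512x3 uint8, blue, green, red); there is no depth.
- vision.camera_info(name): a dict with "vfov" (degrees; the focal length in pixels is half the picture's height over the tangent of half this angle, whatever the lens; pixels are square), "cx", "cy" (the principal point, pixels), "world_from_camera" (4x4, takes a point from camera to world coordinates). Camera axes: x right, y up, looking along -z (the intrinsics and any distortion apply to the point x, -y, -z); pixel columns grow to the right and rows downward; lengths in m; the calibration is good to about 2 mm. A picture is of the moment at which its call begins. camera_info takes no time and is no camera call.
- robot.hand_in(): hands the job in, once; it reports no verdict.
The state is a dict: "time": time; "q": joint angles; "joint_velocities": joint speeds; "joint_torque": joint torques, N m; "position": TCP position; "tool_rot": TCP orientation; "ft_force": force on the tool from outside, world axes, zero at the start; "moment": the same for the moment, N m; "grip_width": finger opening in m.
Only numpy, scipy, OpenCV 4.12 (cv2) and the standard library are available. Lean on these libraries where they do the work, as an engineer would, in place of code of your own. Each camera call takes 0.05 s, during which the arm holds its last target.

### The job

Clear this basket maker's place: put all the thread spools lying out on the table into the thread basket, lift the basket by its dowel up out of its forked cradle, keeping it level, without letting it swing over or dragging the cradle along, and stand it upright in the tray with the spools in it. Slide each packing iron lying out, flat and blade first, fully home into a slot of the tool rack, one iron to a slot. Leave the vacuum flask, the cup and the camera where they are.

Things in the scene. Friction and masses are not known exactly. Their poses are not given: they have to be found in the camera images.
- basket: thread basket: round bowl of coiled straw, 0.45 kg, 62 mm high; outside 154 mm across at the bottom, 174 at the rim; inside 140 at the floor, 160 at the rim; floor 7 mm thick. A dowel along its y above the mouth, on two ears (30 by 8 mm, at y = +-91 mm, to 111 mm height), is both handle and pivot: it hangs in the cradle's forks and swings. Origin: centre of the underside; z up.
- basket_handle (a point): the middle of the basket's straight wooden dowel: 14 mm thick, axis 98 mm above the basket's underside, along the basket's y, free for 170 mm between the ears. Its ends go out to y = +-122 mm, with end discs 24 mm across outside the cradle's uprights. Here the basket is lifted; it swings freely about the dowel while it hangs.
- stand: the cradle: loose wooden stand, 2.4 kg, base 150 by 244 mm, 15 mm thick; two uprights 50 mm wide, 10 mm thick, 168 mm high at y = +-106 mm, with the bowl hanging between them (6 mm free from ear to upright). The dowel's axis lies 146 mm above the table, the basket's underside 48 mm. Origin: centre of the underside, y along the dowel.
- stand_fork (a point): the middle between the two forks, on the dowel's resting axis. Each fork is a notch in the top of an upright, 18 mm wide, with a V bottom, open at the top: the dowel must rise 29 mm to come out of it; the bowl clears the uprights sideways only when the basket has risen 120 mm.
- tray: a fixed flat plywood tray, 220 by 220 mm outside, floor 6 mm thick, rim 18 mm high and 6 mm thick. Origin at the centre of the underside, on the table.
- rack: tool rack: a fixed wooden block 110 mm deep (x), 140 wide (y), 40 high, with two flat slots side by side that open in its front face (x = -55 mm, towards the robot) and run 105 mm deep in +x. Lips 8 mm thick overhang each slot by 10 mm on both sides; a 20 mm gap on top shows the blade. Origin: centre of the underside; z up.
- rack_slot1 (a point): the middle of the mouth of one slot, in the rack's front face at rack y = +35 mm, 27 mm above the table; x points into the slot. The slot is 40 mm wide and 10 mm high (22 to 32 mm above the table); its floor slopes down to 17 mm over the first 10 mm as a lead-in. An iron is home when its handle's shoulder meets the front face, so that its origin lies at this point.
- rack_slot2 (a point): like rack_slot1: the mouth of the other slot, at rack y = -35 mm.
- iron1: packing iron (a blunt palette knife) lying flat, 0.16 kg: steel blade 100 long, 30 wide, 4 mm thick; wooden handle 80 long, 24 wide, 20 mm thick. Origin at the shoulder (blade meets handle), mid-width and mid-thickness, 10 mm above the table; x along the blade to its tip (handle on -x), y across, z up. It balances 5 mm on the handle side of the shoulder.
- iron2: like iron1: another packing iron of the same size and frame.
- spool1: a wooden thread spool wound with pale cord, flanges 40 mm across, 36 mm high, 45 g, standing on end on the table. Origin at its centre, 18 mm above what it stands on; z is its axis. Some starts have fewer spools (None: absent).
- spool2: like spool1: another spool of the same size (None: absent).
- spool3: like spool1: another spool of the same size (None: absent).
- spool4: like spool1: another spool of the same size (None: absent).
- spool5: like spool1: another spool of the same size (None: absent).
- flask: a steel vacuum flask, 72 mm across, 240 mm high, standing at the left of the table; to be left alone. Origin at the centre of its underside.
- cup: a steel cup, 68 mm across, 60 mm high, beside the flask; to be left alone. Origin at the centre of its underside.
- camera: a black photo camera, 125 mm wide, 93 mm high, at the right of the table; to be left alone. Origin at the centre of its underside.

How it is judged:
At the end, for the whole second after the job is handed in: Every spool is in the basket (centre within 78 mm of its axis, 10 to 75 mm above its underside); the basket stands on the tray floor within 40 mm of its centre, upright (0.08 rad); every iron is in a rack slot, shoulder within 10 mm of the face, 14 mm sideways, 0.2 rad; all at rest (horizontal distance between each of spool1, spool2, spool3, spool4, spool5 and basket below 0.078 m and z of spool1 in the frame of basket between 0.01 and 0.075 m and linear speed of each of spool1, spool2, spool3, spool4, spool5, basket, iron1, iron2 below 0.03 m/s and z of spool2 in the frame of basket between 0.01 and 0.075 m and z of spool3 in the frame of basket between 0.01 and 0.075 m and z of spool4 in the frame of basket between 0.01 and 0.075 m and z of spool5 in the frame of basket between 0.01 and 0.075 m and horizontal distance between basket and tray below 0.04 m and z of basket in the frame of tray between 0.001 and 0.012 m and angle between basket's own z axis and vertical below 0.08 rad and x of iron1 in the frame of rack between -0.065 and -0.045 m and z of iron1 in the frame of rack between 0.018 and 0.036 m and angle between the x axis of each of iron1, iron2 and the x axis of rack, either way round below 0.2 rad and (y of iron1 in the frame of rack between 0.021 and 0.049 m or y of iron1 in the frame of rack between -0.049 and -0.021 m) and x of iron2 in the frame of rack between -0.065 and -0.045 m and z of iron2 in the frame of rack between 0.018 and 0.036 m and (y of iron2 in the frame of rack between 0.021 and 0.049 m or y of iron2 in the frame of rack between -0.049 and -0.021 m)); the robot touches nothing.
It fails at once if the basket swings or tips over by more than 0.4 rad (angle between basket's own z axis and vertical above 0.4 rad).
It fails at once if the cradle is dragged more than 35 mm (distance of stand from where it was at the start of the episode above 0.035 m).
It fails at once if the cradle is tilted by more than 0.2 rad (angle between stand's own z axis and vertical above 0.2 rad).
It fails at once if the flask, the cup or the camera is moved more than 30 mm (distance of any of flask, cup, camera from where it was at the start of the episode above 0.03 m).
Of spool1, spool2, spool3, spool4, spool5 only 3 to 5 are there at a start; the rules pass over those that are not, and their reading is None.
At some moment in a run one of spool1, spool2, spool3, spool4, spool5, iron1, iron2 may be knocked a few centimetres aside while the robot is not near it.
It also fails if it takes over 208 s, if anything falls off the work surface, if the arm or the gripper's body presses on something with over 40 N, if the wrist force passes 120 N, or if a joint passes its speed limit or range.

## Working session

There is one attempt and no reset: what is moved stays moved. The work goes in short steps, Python scripts to look and compute and a shell command to move; the robot and the scene stay as the last step left them, time stands still between calls to the robot, and variables do not carry over. Pictures are saved under pics/ and viewed, and the job is handed in when it is done.

```bash
ls; mkdir -p pics; python3 - <<'E'
from rig import robot, vision
import cv2,json,numpy as np
np.set_printoptions(precision=4,suppress=True)
o=robot.get_obs(); print(o)
for n in("scene","top"):
    print(n,vision.camera_info(n)); cv2.imwrite(f"pics/{n}0.png",vision.camera(n))
E
```

```text
pics
{'time': 0.0, 'q': array([ 1.0925,  0.5285,  1.4339, -0.    ,  1.1813, -0.1785]), 'joint_velocities': array([ 0.0011,  0.0004, -0.0004, -0.0004,  0.002 , -0.    ]), 'joint_torque': array([  0.0004, -44.0039, -17.6592,   0.0635,   0.0583,  -0.0002]), 'position': array([0.1842, 0.5965, 0.2356]), 'tool_rot': array([ 0.6999, -0.1058,  0.1054, -0.6985]), 'ft_force': array([-0.0248,  0.1766, -0.4267]), 'moment': array([-0.039 , -0.0062, -0.0118]), 'grip_width': 0.08731278987517262}
scene {'vfov': 48.675629160097294, 'cx': 253.12910683098843, 'cy': 183.5574415964375, 'world_from_camera': array([[ 0.3243, -0.7754,  0.5418,  1.2409],
       [ 0.9459,  0.2732, -0.1751, -0.217 ],
       [-0.0122,  0.5692,  0.8221,  1.1825],
       [ 0.    ,  0.    ,  0.    ,  1.    ]])}
top {'vfov': 48.68551966434039, 'cx': 253.33407158998688, 'cy': 197.19593908535046, 'world_from_camera': array([[-0.0081,  0.9902, -0.1394,  0.3325],
       [-0.9998, -0.0053,  0.0207,  0.0032],
       [ 0.0198,  0.1395,  0.99  ,  1.6   ],
       [ 0.    ,  0.    ,  0.    ,  1.    ]])}
```

View pics/scene0.png

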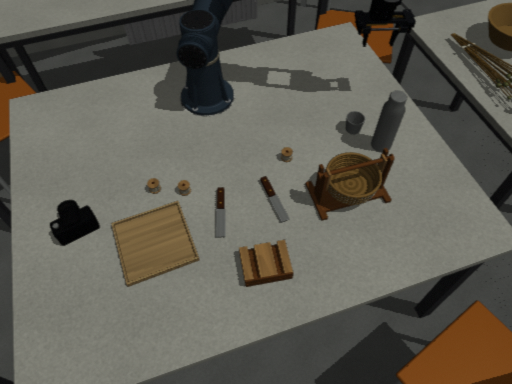

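View pics/top0.png

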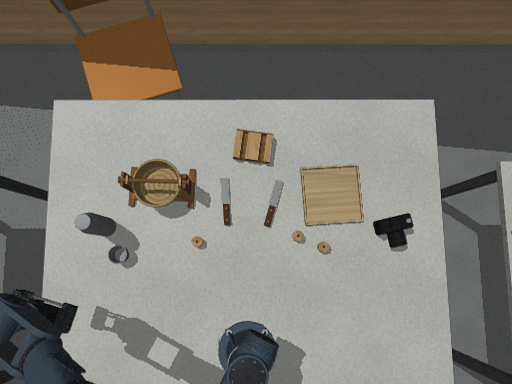

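```bash
cat > h.py <<'E'
import numpy as np, cv2
from rig import robot, vision
from scipy.spatial.transform import Rotation as R
np.set_printoptions(precision=4,suppress=True)
INF={n:vision.camera_info(n) for n in("scene","top")}
def ray(n,u,v):
    i=INF[n]; f=192/np.tan(np.radians(i["vfov"])/2)
    d=np.array([(u-i["cx"])/f,-(v-i["cy"])/f,-1.]); W=i["world_from_camera"]
    return W[:3,3], W[:3,:3]@d
def pl(n,u,v,z):
    o,d=ray(n,u,v); return o+d*(z-o[2])/d[2]
def pj(n,p):
    i=INF[n]; f=192/np.tan(np.radians(i["vfov"])/2)
    W=i["world_from_camera"]; c=W[:3,:3].T@(np.asarray(p)-W[:3,3])
    return np.array([i["cx"]-f*c[0]/c[2], i["cy"]+f*c[1]/c[2]])
def tri(a,b):
    (o1,d1),(o2,d2)=ray("top",*a),ray("scene",*b)
    A=np.stack([d1,-d2],1); s=np.linalg.lstsq(A,o2-o1,rcond=None)[0]
    p,q=o1+s[0]*d1,o2+s[1]*d2; return (p+q)/2,np.linalg.norm(p-q)
def snap(n,tag,crop=None,k=1):
    im=vision.camera(n)
    if crop: x0,y0,x1,y1=crop; im=im[y0:y1,x0:x1]
    if k!=1: im=cv2.resize(im,None,fx=k,fy=k,interpolation=cv2.INTER_CUBIC)
    cv2.imwrite(f"pics/{tag}.png",im); return im
def delta(pos,down_yaw=None,q=None):
    """rows fraction for target pos / quaternion from the measured pose"""
    o=robot.get_obs(); r0=R.from_quat(o["tool_rot"])
    d=r0.inv().apply(np.asarray(pos)-o["position"])/0.5
    w=np.zeros(3)
    if q is not None: w=(r0.inv()*q).as_rotvec()/np.pi
    return np.r_[d,w]
E
python3 - <<'E'
import cv2
a=cv2.imread("pics/top0.png")
cv2.imwrite("pics/t1.png",cv2.resize(a[120:260,180:380],None,fx=4,fy=4,interpolation=cv2.INTER_CUBIC))
cv2.imwrite("pics/t2.png",cv2.resize(a[140:270,60:220],None,fx=4,fy=4,interpolation=cv2.INTER_CUBIC))
b=cv2.imread("pics/scene0.png")
cv2.imwrite("pics/s1.png",cv2.resize(b[80:230,270:420],None,fx=4,fy=4,interpolation=cv2.INTER_CUBIC))
E
```

```text
(no output)
```

View pics/t1.png

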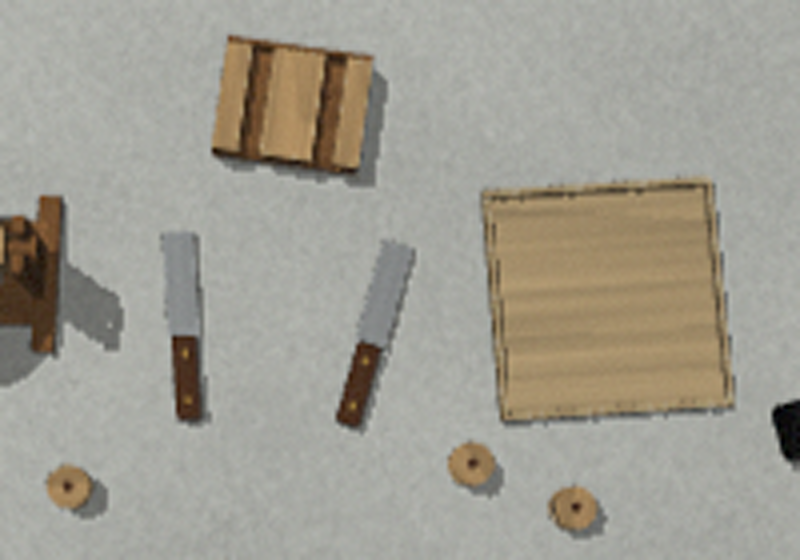

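View pics/t2.png

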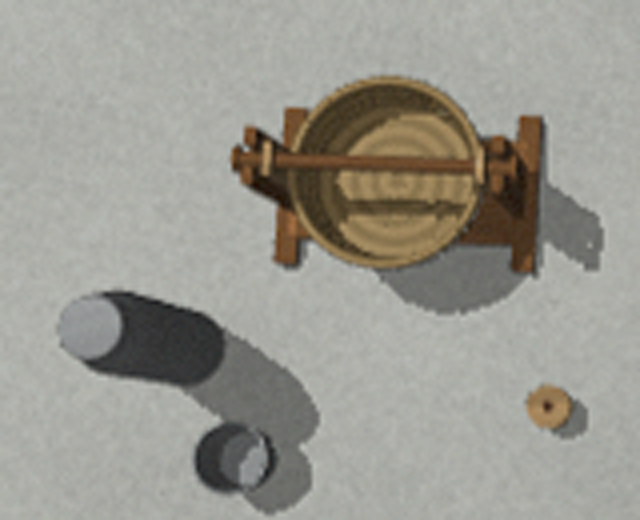

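View pics/s1.png

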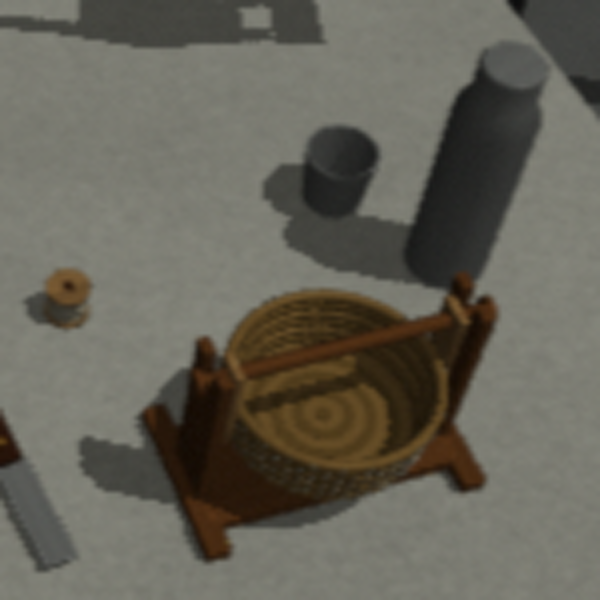

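```bash
cat > meas.py <<'E'
from h import *
def comps(im,mask,amin):
    n,l,s,c=cv2.connectedComponentsWithStats(mask.astype(np.uint8),connectivity=8)
    return [(s[i],c[i],(l==i).astype(np.uint8)) for i in range(1,n) if s[i][4]>=amin]
def rects(n,tag=None,im=None):
    im=cv2.imread(f"pics/{tag}.png") if im is None else im
    hsv=cv2.cvtColor(im,cv2.COLOR_BGR2HSV)
    m=(hsv[...,1]>75)&(hsv[...,2]>40)
    return comps(im,m,15)
if __name__=="__main__":
  for n in("top","scene"):
    print(n)
    for s,c,m in rects(n,n+"0"):
        k=cv2.findContours(m,cv2.RETR_EXTERNAL,cv2.CHAIN_APPROX_NONE)[0][0]
        r=cv2.minAreaRect(k); print(s,c,np.array(r[0]),np.array(r[1]),round(r[2],1))
E
python3 meas.py
```

```text
top
[    0     0   512   100 27170] [234.5621  30.6702] [255.5  49.5] [ 99. 511.] 90.0
[ 233  129   40   34 1088] [252.6425 145.8631] [252.65 145.95] [36.6281 29.6985] 8.1
[ 118  159   77   49 2565] [158.2936 183.8593] [155.9588 182.5259] [76.1884 47.199 ] 1.5
[ 301  165   62   60 3242] [331.2156 194.2557] [331.4222 194.2549] [57.0761 58.698 ] 86.4
[223 204   7  21 120] [226.0667 213.9583] [226.0764 213.9941] [20.4013  5.5221] 85.6
[264 206  11  20 117] [269.0256 215.5556] [269.0944 215.6698] [ 5.7691 20.192 ] 15.9
[292 231  12  10  95] [297.2421 235.5895] [297.5 235.5] [ 9. 11.] 90.0
[192 237  11  10  89] [196.8652 241.382 ] [197.  241.5] [ 9. 10.] 90.0
[317 242  12  10  94] [322.9894 246.5851] [322.5 246.5] [ 9. 11.] 90.0
[238 334  18  14  86] [247.2791 340.7209] [247.5366 340.8293] [14.6803 14.9927] 38.7
[258 343  18  17  91] [267.022  349.8791] [267.4249 349.6846] [17.5573 12.1198] 31.6
[257 355   9   5  15] [261.     356.5333] [261.  356.5] [7.2732 3.4785] 18.4
scene
[198   0  13  12 106] [204.2925   4.7264] [204.0235   4.3941] [10.6296 11.1719] 12.5
[488   3  24  34 612] [501.4
[... 1208 characters left out ...]
71 183.1373] [152.75 183.25] [ 9.8995 10.6066] 45.0
[178 180  12  11 104] [183.2788 185.0577] [183.5 185. ] [10. 11.] 90.0
[306 181   6   8  24] [307.625 183.875] [307.397  183.8382] [4.2875 7.5459] 31.0
[150 187  11   7  23] [155.5217 190.9565] [155.4817 190.6055] [ 4.3102 10.7277] 73.3
[180 189  11   7  22] [185.6818 192.7273] [185.4404 192.4679] [ 4.0229 10.7277] 73.3
[217 188   7  19  76] [220.4474 195.5   ] [220. 197.] [18.  6.] 90.0
[ 112  201   87   85 4758] [153.404  242.8098] [152.0037 242.635 ] [64.7603 77.1485] 70.0
[ 239  240   54   47 1724] [265.2494 262.4756] [265.7668 262.5118] [39.8548 49.413 ] 80.0
[ 396  300  116   84 6249] [464.542  352.2511] [453.5 341.5] [115.  83.] -0.0
```

```bash
python3 - <<'E'
from h import *
for t,s in(((297.3,235.6),(183.3,185.1)),((196.9,241.4),(286.4,151.6)),((323,246.6),(152.6,183.1))):
    print("spool",pl("top",*t,.036)[:2],pl("scene",*s,.036)[:2],*tri(t,s))
# irons handle centroid top z=.02 ; blades
im=cv2.imread("pics/top0.png");g=im.astype(int)
t=lambda u,v:(180+u/4-.375,120+v/4-.375)
def show(name,a,b,z1,z2):
    A,B=pl("top",*a,z1),pl("top",*b,z2); d=(B-A)[:2]; print(name,A[:2],B[:2],"yaw",np.degrees(np.arctan2(d[1],d[0])),np.linalg.norm(d))
show("iron L end/tip",t(190,420),t(180,234),.02,.012)
show("iron R",t(351,426),t(399,243),.02,.012)
print("handles",pl("top",226.07,213.96,.02),pl("top",269.03,215.6,.02))
print("handles scene",pl("scene",220.2,197,.02),pl("scene",267.9,184.6,.02))
for c in((233,37),(372,56),(355,171),(213,153)): print("rack c",pl("top",*t(*c),.04)[:2])
for c in((484,190),(711,179),(734,407),(503,422)): print("tray c",pl("top",*t(*c),.018)[:2])
u=lambda x,y:(60+x/4-.375,140+y/4-.375)
show("dowel",u(235,158),u(522,166),.146,.146)
show("dowel at ears",u(267,160),u(479,164),.146,.146)
for c in((285,107),(545,117),(538,272),(276,265)): print("stand c",pl("top",*u(*c),.015)[:2])
print("rim centre",pl("top",*u(388,172),.110)[:2], "flask top",pl("top",*u(90,327),.24)[:2],"cup",pl("top",*u(235,457),.06)[:2])
# scene dowel
w=lambda x,y:(270+x/4-.375,80+y/4-.375)
print("sc dowel ends ears",pl("scene",*w(245,369),.146)[:2],pl("scene",*w(452,321),.146)[:2])
E
```

```text
spool [ 0.409  -0.1903] [ 0.4149 -0.1912] [ 0.4094 -0.1911  0.0285] 0.00020920373795105753
spool [0.3905 0.1784] [0.3963 0.1795] [0.3911 0.1804 0.0294] 0.002735043806792278
spool [ 0.3681 -0.284 ] [ 0.3733 -0.2851] [ 0.3682 -0.2854  0.0292] 0.00022613142924524023
iron L end/tip [0.4524 0.0686] [0.6298 0.0785] yaw 3.19586341312699 0.1777208672740573
iron R [ 0.4458 -0.0813] [ 0.6202 -0.1296] yaw -15.493809555125214 0.18098817482881605
handles [0.4923 0.0726 0.02  ] [ 0.4852 -0.088   0.02  ]
handles scene [ 0.4895 -0.088   0.02  ] [0.495  0.0756 0.02  ]
rack c [0.8144 0.0272]
rack c [ 0.7955 -0.1046]
rack c [ 0.6841 -0.087 ]
rack c [0.7018 0.0463]
tray c [ 0.6701 -0.2111]
tray c [ 0.68  -0.429]
tray c [ 0.4614 -0.4414]
tray c [ 0.4487 -0.2237]
dowel [0.6029 0.4393] [0.5947 0.1917] yaw -91.88537331955848 0.24775276275457048
dowel at ears [0.601  0.4117] [0.5966 0.2289] yaw -91.35999922965496 0.18289836657319503
stand c [0.6761 0.4333]
stand c [0.6655 0.1875]
stand c [0.5174 0.1924]
stand c [0.5254 0.4368]
rim centre [0.5963 0.3148] flask top [0.4491 0.521 ] cup [0.3473 0.4553]
sc dowel ends ears [0.5952 0.2392] [0.6063 0.4082]
```

```bash
cat >> h.py <<'E'
def down(a):
    """tool down, opening (tool z) along world angle a deg; picks nearer of a, a+180"""
    o=robot.get_obs(); r0=R.from_quat(o["tool_rot"]); best=None
    for k in(0,180):
        t=np.radians(a+k); z=np.array([np.cos(t),np.sin(t),0]); y=np.array([0,0,-1.]); x=np.cross(y,z)
        r=R.from_matrix(np.stack([x,y,z],1)); m=(r0.inv()*r).magnitude()
        if best is None or m<best[0]: best=(m,r)
    return best[1]
def to(x,y,zg,a):
    """print row for grasp point at x,y,zg (grasp point 5 mm above TCP), opening along a deg"""
    print(np.round(delta([x,y,zg-.005],q=down(a)),4))
def st():
    o=robot.get_obs(); m=R.from_quat(o["tool_rot"]).as_matrix()
    print("t",round(o["time"],2),"grasp",o["position"]-.005*m[:,1],"y",m[:,1],"open",np.degrees(np.arctan2(m[1,2],m[0,2])),"F",o["ft_force"],"w",round(o["grip_width"],4),"q",o["q"])
E
python3 - <<'E'
from h import *
st(); to(.393,.179,.10,88); to(.393,.179,.10,0)
E
```

```text
t 0.1 grasp [0.1843 0.5966 0.2407] y [-0.0009 -0.0017 -1.    ] open 72.82693598227684 F [ 0.526   0.0418 -1.0231] w 0.0873 q [ 1.0925  0.5284  1.4337 -0.      1.1814 -0.1785]
[ 0.6456  0.2824 -0.6741  0.0006 -0.0843 -0.0002]
[ 0.6456  0.2824 -0.6741  0.0006  0.4046  0.0003]
```

```bash
python3 -m crank '[[0.15,0.06,-0.16,0,-0.02,0,1],[0.3,0.12,-0.32,0,-0.04,0,1],[0.45,0.18,-0.48,0,-0.06,0,1],[0.6,0.24,-0.62,0,-0.084,0,1],[0.6456,0.28,-0.6741,0,-0.0843,0,1],[0.6456,0.28,-0.6741,0,-0.0843,0,1],[0.6456,0.28,-0.6741,0,-0.0843,0,1],[0.6456,0.28,-0.6741,0,-0.0843,0,1]]' 30; python3 - <<'E'
from h import *
st(); to(.393,.179,.022,88)
snap("top","a1",(100,150,300,300),4);snap("scene","a2",(200,100,350,220),5)
E
```

```text
time: 1.1
position: [0.3942, 0.1778, 0.0958]
tool_rot: [0.707, -0.013, 0.013, -0.707]
ft_force: [0.8, 0.7, 0.9]
grip_width: 0.0868
t 1.1 grasp [0.3943 0.1778 0.1008] y [-0.0001 -0.0001 -1.    ] open 87.93283426193487 F [0.8229 0.713  0.9439] w 0.0868 q [ 0.1641  0.5401  2.0306 -0.0001  0.571  -1.3705]
[-0.0026  0.1576  0.0024  0.     -0.0004 -0.    ]
```

View images.

View pics/a1.png

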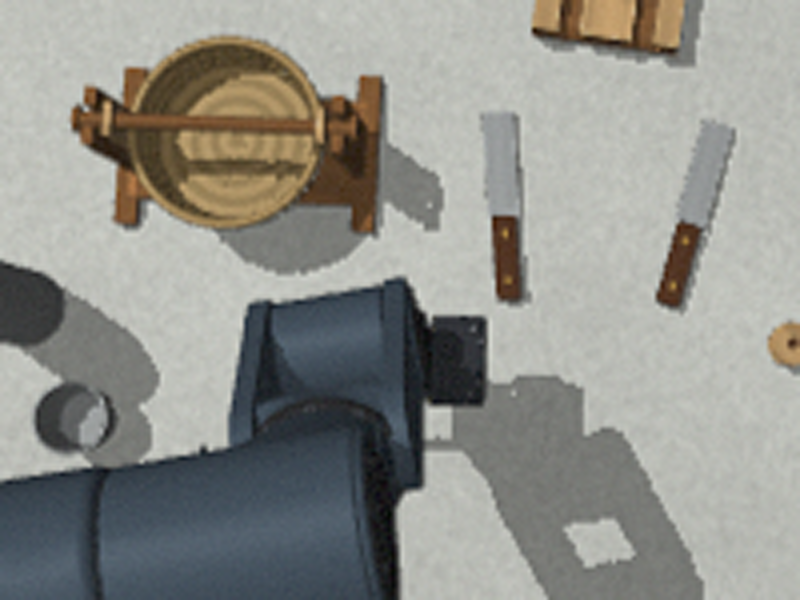

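View pics/a2.png

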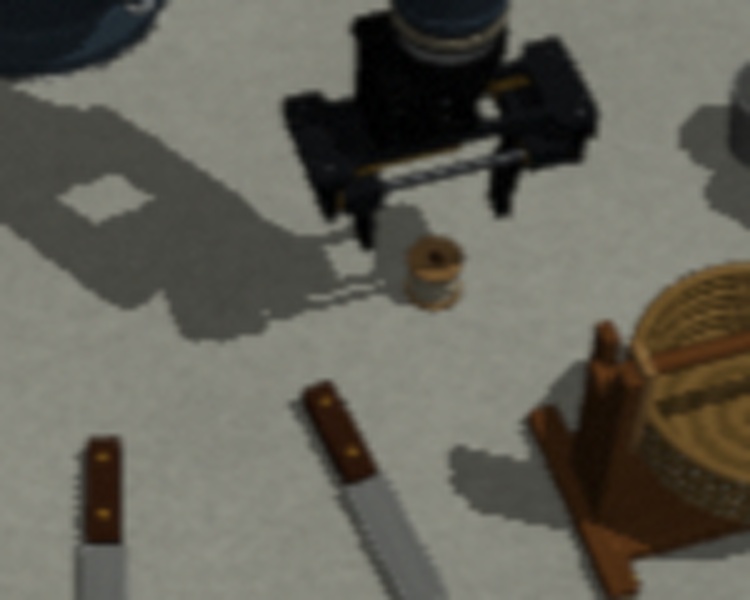

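```bash
python3 -m crank '[[-0.0026,0.08,0.0024,0,0,0,1],[-0.0026,0.14,0.0024,0,0,0,1],[-0.0026,0.156,0.0024,0,0,0,1],[-0.0026,0.156,0.0024,0,0,0,1],[-0.0026,0.156,0.0024,0,0,0,-1],[-0.0026,0.156,0.0024,0,0,0,-1],[-0.0026,0.156,0.0024,0,0,0,-1],[-0.0026,0.156,0.0024,0,0,0,-1]]' 25; python3 - <<'E'
from h import *
st()
E
```

```text
time: 2.2
position: [0.3924, 0.181, 0.0189]
tool_rot: [-0.707, 0.012, -0.013, 0.707]
ft_force: [1.3, -0.0, 0.6]
grip_width: 0.055
t 2.2 grasp [0.3923 0.181  0.0239] y [ 0.0007  0.0001 -1.    ] open 87.99642144290573 F [ 1.2616 -0.019   0.5554] w 0.055 q [ 0.1725  0.7176  2.0651 -0.      0.3581 -1.3633]
```

```bash
python3 -m crank '[[0,0,0,0,0,0,-1],[0,0,0,0,0,0,-1],[0,0,0,0,0,0,-1],[0,0,0,0,0,0,-1]]' 25; python3 - <<'E'
from h import *
st()
snap("scene","a3",(200,100,350,220),5)
a=np.radians(-2); ex=np.array([np.cos(a),np.sin(a)]); ey=np.array([-ex[1],ex[0]]); c=np.array([.598,.317])
for d in((36,20),(-36,0),(36,-22)): print(c+(d[0]*ex+d[1]*ey)/1000)
E
```

```text
time: 2.7
position: [0.3922, 0.181, 0.0186]
tool_rot: [0.707, -0.012, 0.012, -0.707]
ft_force: [0.0, -0.0, 2.5]
grip_width: 0.0392
t 2.7 grasp [0.3922 0.181  0.0236] y [ 0. -0. -1.] open 87.99514806021797 F [ 0.0142 -0.0076  2.5157] w 0.0392 q [ 0.1725  0.7184  2.0652 -0.      0.358  -1.3633]
[0.6347 0.3357]
[0.562  0.3183]
[0.6332 0.2938]
```

View pics/a3.png

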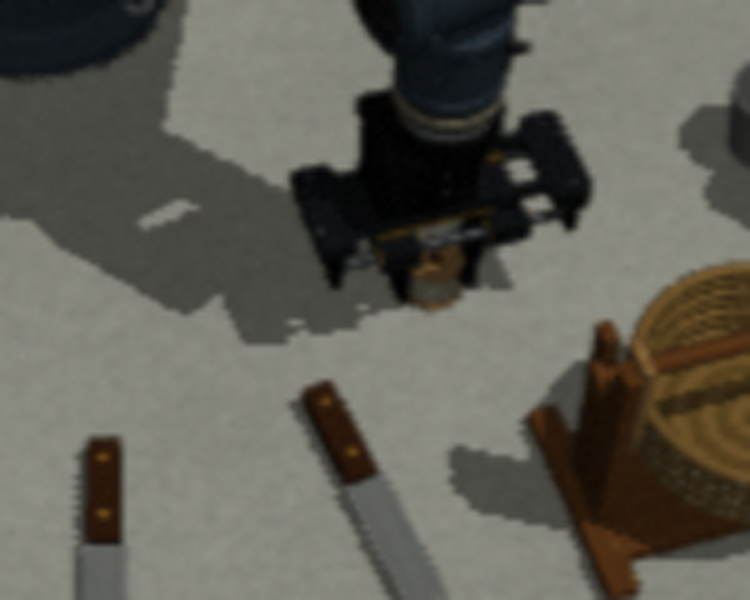

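```bash
python3 - <<'E'
from h import *
to(.3922,.181,.24,88);to(.558,.318,.24,88);to(.558,.318,.13,88)
E
```

```text
[ 0.0001 -0.4328  0.     -0.     -0.0001  0.    ]
[ 0.3219 -0.4328  0.2855 -0.     -0.0001  0.    ]
[ 0.3219 -0.2128  0.2855 -0.     -0.0001  0.    ]
```

```bash
python3 -m crank '[[0,-0.1,0,0,0,0,-1],[0,-0.22,0,0,0,0,-1],[0,-0.34,0,0,0,0,-1],[0.05,-0.42,0.05,0,0,0,-1],[0.13,-0.4328,0.12,0,0,0,-1],[0.21,-0.4328,0.19,0,0,0,-1],[0.28,-0.4328,0.25,0,0,0,-1],[0.3219,-0.4328,0.2855,0,0,0,-1],[0.3219,-0.4328,0.2855,0,0,0,-1],[0.3219,-0.4328,0.2855,0,0,0,-1]]'; python3 - <<'E'
from h import *
st()
to(.558,.318,.13,88)
snap("scene","a4",(250,80,420,220),4);snap("top","a5",(60,120,230,250),4)
E
```

```text
time: 4.0
position: [0.5565, 0.3173, 0.2341]
tool_rot: [0.707, -0.013, 0.011, -0.707]
ft_force: [-0.8, 0.6, -0.7]
grip_width: 0.0395
t 4.0 grasp [0.5565 0.3173 0.2391] y [-0.003  -0.0013 -1.    ] open 87.99935967680861 F [-0.8072  0.6471 -0.7139] w 0.0395 q [ 0.3442  0.5528  1.3913 -0.0002  1.2008 -1.1916]
[ 0.0037  0.2181  0.0018  0.0004 -0.     -0.0009]
```

View pics/a4.png

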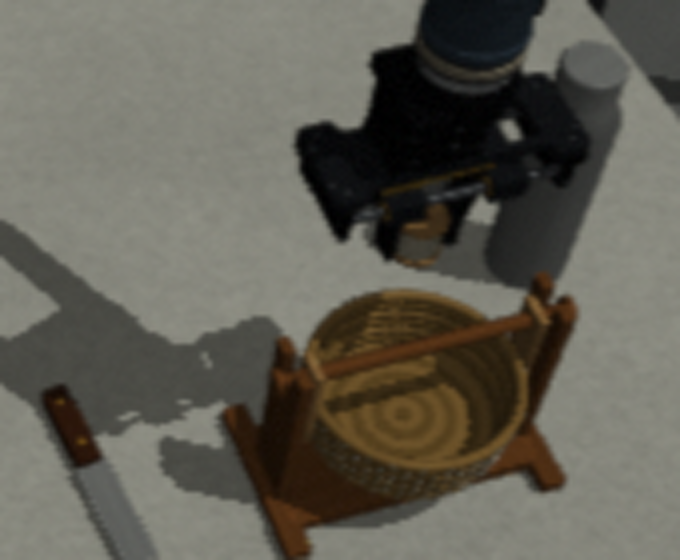

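View pics/a5.png

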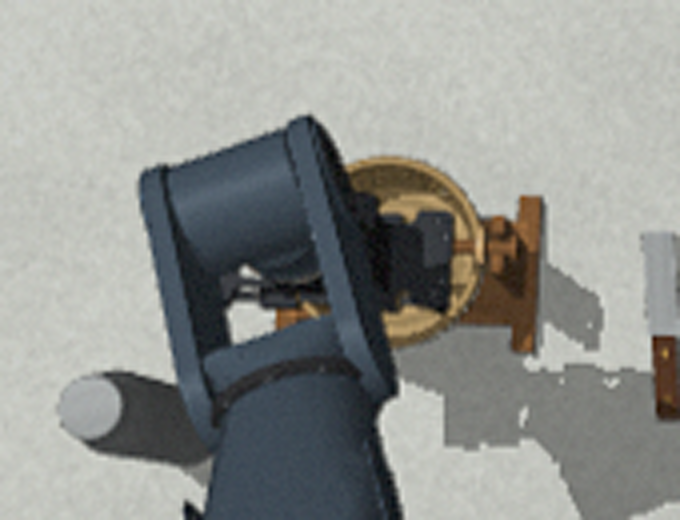

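```bash
python3 -m crank '[[0.0037,0.08,0.0018,0,0,0,-1],[0.0037,0.15,0.0018,0,0,0,-1],[0.0037,0.2,0.0018,0,0,0,-1],[0.0037,0.217,0.0018,0,0,0,-1],[0.0037,0.217,0.0018,0,0,0,-1],[0.0037,0.217,0.0018,0,0,0,-1]]'; python3 - <<'E'
from h import *
st()
snap("scene","a6",(250,80,420,220),4)
E
```

```text
time: 4.85
position: [0.5607, 0.3191, 0.1279]
tool_rot: [-0.707, 0.012, -0.013, 0.707]
ft_force: [-1.0, 0.1, -0.2]
grip_width: 0.0393
t 4.85 grasp [0.5607 0.3191 0.1329] y [ 0.0025  0.0009 -1.    ] open 87.99209747114779 F [-0.9745  0.134  -0.1801] w 0.0393 q [ 0.3445  0.6824  1.4723  0.      0.9843 -1.1912]
```

View pics/a6.png

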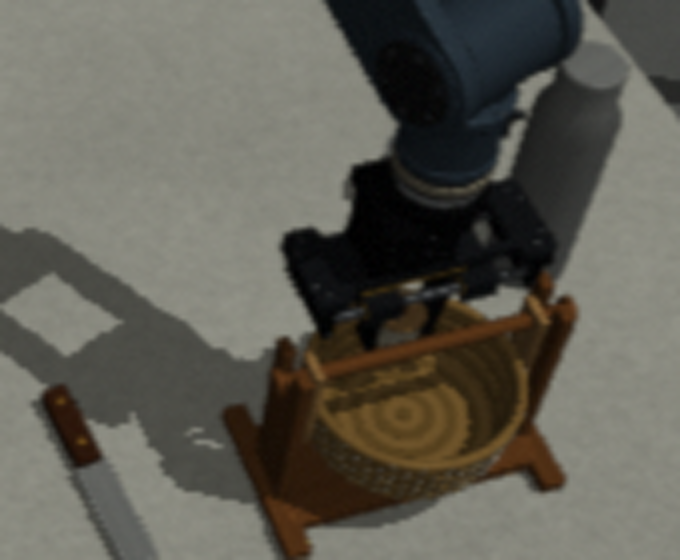

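```bash
python3 -m crank '[[0,0.008,0,0,0,0,-1],[0,0.008,0,0,0,0,-1],[0,0.008,0,0,0,0,0.3],[0,0.008,0,0,0,0,0.3],[0,0.008,0,0,0,0,0.3],[0,0.008,0,0,0,0,0.3],[0,-0.08,0,0,0,0,0.3],[0,-0.18,0,0,0,0,0.3],[0,-0.24,0,0,0,0,0.3],[0,-0.24,0,0,0,0,0.3]]'; python3 - <<'E'
from h import *
st()
snap("scene","a7",(250,80,420,220),4)
to(.411,-.191,.24,88);to(.411,-.191,.08,88)
E
```

```text
time: 6.15
position: [0.5615, 0.3195, 0.2497]
tool_rot: [-0.706, 0.01, -0.015, 0.708]
ft_force: [-0.3, 0.8, -0.6]
grip_width: 0.0566
t 6.15 grasp [0.5615 0.3195 0.2547] y [ 0.0066  0.0023 -1.    ] open 88.00133594562614 F [-0.3433  0.781  -0.556 ] w 0.0566 q [ 0.3447  0.5405  1.3675 -0.      1.2266 -1.1912]
[-0.2626  0.0233 -1.0298 -0.0003 -0.      0.0007]
[-0.2633  0.3433 -1.0301 -0.0003 -0.      0.0007]
```

View pics/a7.png

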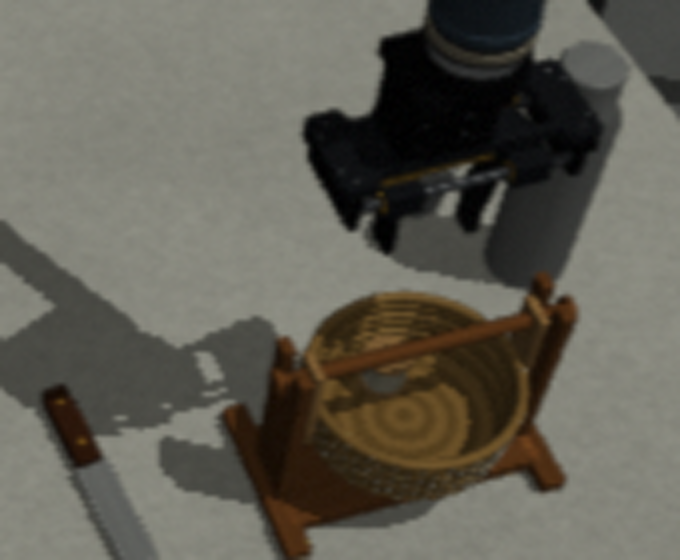

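```bash
python3 -m crank '[[-0.03,0,-0.1,0,0,0,0.5],[-0.06,0,-0.22,0,0,0,1],[-0.09,0,-0.34,0,0,0,1],[-0.12,0,-0.46,0,0,0,1],[-0.15,0,-0.58,0,0,0,1],[-0.18,0,-0.7,0,0,0,1],[-0.22,0.02,-0.82,0,0,0,1],[-0.26,0.1,-0.94,0,0,0,1],[-0.2633,0.15,-1,0,0,0,1],[-0.2633,0.25,-1,0,0,0,1]]'; python3 -m crank '[[0,0,0,0,0,0,1],[0,0,0,0,0,0,1]]'; python3 - <<'E'
from h import *
st(); im=vision.camera("top"); cv2.imwrite("pics/top1.png",im); cv2.imwrite("pics/scene1.png",vision.camera("scene"))
to(.411,-.191,.022,88)
E
```

```text
time: 7.45
position: [0.411, -0.1796, 0.12]
tool_rot: [0.708, -0.013, 0.015, -0.706]
ft_force: [-0.3, -0.1, -0.5]
grip_width: 0.0868
time: 7.7
position: [0.4106, -0.1756, 0.1216]
tool_rot: [-0.707, 0.012, -0.012, 0.707]
ft_force: [1.2, 0.1, 0.6]
grip_width: 0.087
t 7.7 grasp [ 0.4106 -0.1756  0.1266] y [-0.001   0.0008 -1.    ] open 88.03614910915718 F [1.2231 0.109  0.6305] w 0.087 q [-0.6554  0.4962  1.9776  0.      0.6692 -2.1919]
[-0.0009  0.2118 -0.0294  0.0005  0.0004  0.0008]
```

View pics/top1.png

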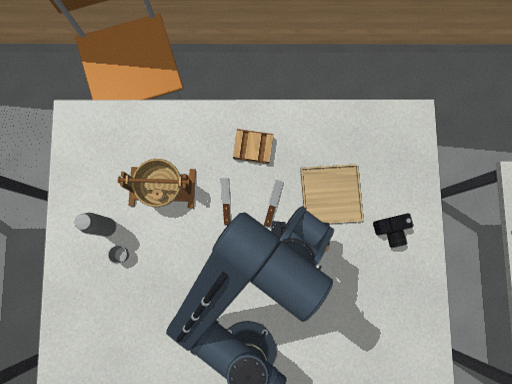

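View pics/scene1.png

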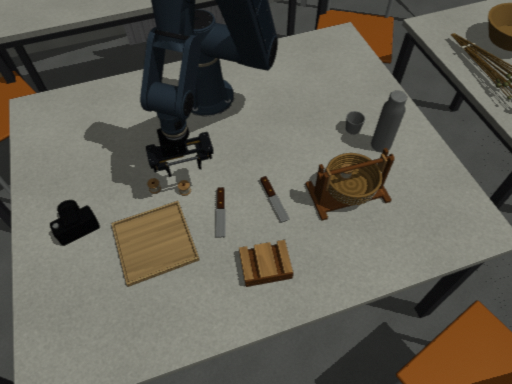

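```bash
python3 -m crank '[[-0.001,0.1,-0.0294,0,0,0,1],[-0.001,0.18,-0.0294,0,0,0,1],[-0.001,0.21,-0.0294,0,0,0,1],[-0.001,0.21,-0.0294,0,0,0,1],[-0.001,0.21,-0.0294,0,0,0,-1],[-0.001,0.21,-0.0294,0,0,0,-1],[-0.001,0.21,-0.0294,0,0,0,-1],[-0.001,0.21,-0.0294,0,0,0,-1],[-0.001,0.21,-0.0294,0,0,0,-1],[-0.001,0.21,-0.0294,0,0,0,-1]]'; python3 -m crank '[[0,0,0,0,0,0,-1],[0,0,0,0,0,0,-1],[0,0,0,0,0,0,-1],[0,-0.1,0,0,0,0,-1],[0,-0.2,0,0,0,0,-1],[0,-0.3,0,0,0,0,-1],[0,-0.4,0,0,0,0,-1],[0,-0.44,0,0,0,0,-1],[0,-0.44,0,0,0,0,-1]]';python3 - <<'E'
from h import *
st(); snap("scene","b1",(110,100,260,220),5)
to(.637,.336,.24,88);to(.637,.336,.13,88)
E
```

```text
time: 9.05
position: [0.4098, -0.1909, 0.0165]
tool_rot: [-0.707, 0.012, -0.012, 0.707]
ft_force: [1.1, -0.1, 0.7]
grip_width: 0.0395
time: 10.18
position: [0.4104, -0.1913, 0.2377]
tool_rot: [0.708, -0.011, 0.013, -0.706]
ft_force: [-0.8, -0.1, -0.4]
grip_width: 0.0396
t 10.18 grasp [ 0.4104 -0.1913  0.2427] y [ 0.003  -0.0025 -1.    ] open 88.00160383622631 F [-0.8435 -0.0663 -0.4308] w 0.0396 q [-0.6839  0.2935  1.8488 -0.      0.9953 -2.2198]
[ 0.4177  0.0027  1.0687  0.0001 -0.      0.0002]
[ 0.4176  0.2227  1.0687  0.0001 -0.      0.0002]
```

View pics/b1.png

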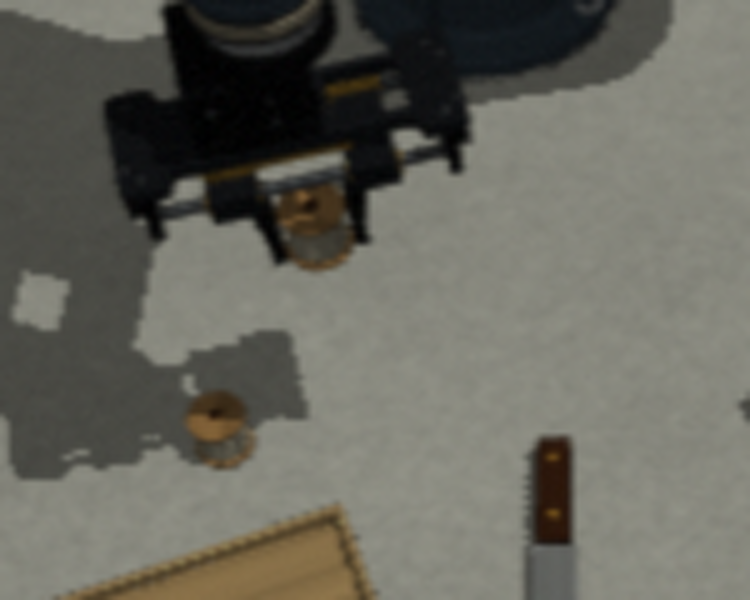

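```bash
python3 -m crank '[[0.03,0,0.09,0,0,0,-1],[0.08,0,0.2,0,0,0,-1],[0.13,0,0.32,0,0,0,-1],[0.18,0,0.44,0,0,0,-1],[0.22,0,0.56,0,0,0,-1],[0.27,0,0.68,0,0,0,-1],[0.32,0,0.8,0,0,0,-1],[0.37,0,0.92,0,0,0,-1],[0.4177,0,1,0,0,0,-1],[0.4177,0,1,0,0,0,-1]]'; python3 -m crank '[[0,0,0.06,0,0,0,-1],[0,0,0.0687,0,0,0,-1],[0,0,0.0687,0,0,0,-1],[0,0,0.0687,0,0,0,-1]]'
python3 - <<'E'
from h import *
st(); snap("top","b2",(80,140,240,260),4)
to(.637,.336,.128,88)
E
```

```text
time: 11.48
position: [0.6361, 0.3051, 0.2323]
tool_rot: [0.707, -0.012, 0.01, -0.707]
ft_force: [-1.7, -1.0, -0.5]
grip_width: 0.0395
time: 11.98
position: [0.637, 0.3343, 0.2361]
tool_rot: [0.707, -0.013, 0.012, -0.707]
ft_force: [-0.4, -0.5, 0.1]
grip_width: 0.0394
t 11.97 grasp [0.637  0.3343 0.2411] y [-0.001 -0.001 -1.   ] open 87.92876591648714 F [-0.4177 -0.4657  0.0892] w 0.0394 q [ 0.3286  0.6624  1.1666 -0.0006  1.314  -1.2059]
[-0.0003  0.2267  0.0033  0.0002 -0.0004 -0.0002]
```

View pics/b2.png

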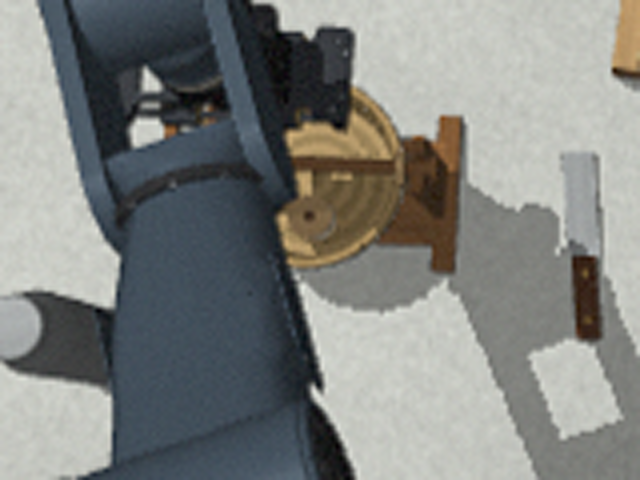

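```bash
python3 -m crank '[[0,0.08,0.0033,0,0,0,-1],[0,0.15,0.0033,0,0,0,-1],[0,0.2,0.0033,0,0,0,-1],[0,0.222,0.0033,0,0,0,-1],[0,0.222,0.0033,0,0,0,-1],[0,0.222,0.0033,0,0,0,-1]]'; python3 - <<'E'
from h import *
st(); snap("scene","b3",(250,80,420,220),4)
E
```

```text
time: 12.78
position: [0.6383, 0.3376, 0.1271]
tool_rot: [-0.707, 0.011, -0.013, 0.707]
ft_force: [-0.5, 0.3, -0.7]
grip_width: 0.0397
t 12.78 grasp [0.6383 0.3376 0.1321] y [ 0.0027  0.0009 -1.    ] open 87.98335605911106 F [-0.471   0.3028 -0.7065] w 0.0397 q [ 0.3322  0.7758  1.2528 -0.      1.1102 -1.2034]
```

View pics/b3.png

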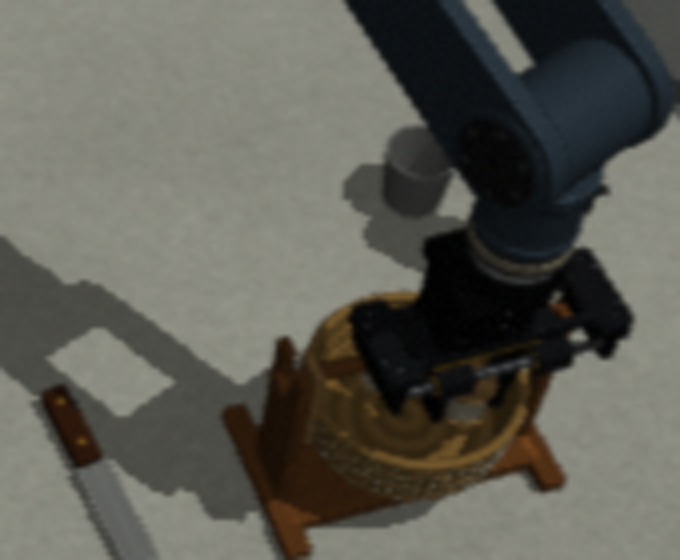

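Spool (around (467,405) in the crop) is over the bowl beyond the dowel. Release.

```bash
python3 -m crank '[[0,0.006,0,0,0,0,0.25],[0,0.006,0,0,0,0,0.25],[0,0.006,0,0,0,0,0.25],[0,0.006,0,0,0,0,0.25],[0,-0.06,0,0,0,0,0.25],[0,-0.15,0,0,0,0,0.25],[0,-0.23,0,0,0,0,0.3],[0,-0.23,0,0,0,0,0.3]]'; python3 - <<'E'
from h import *
st(); snap("scene","b4",(250,80,420,220),4)
to(.370,-.285,.24,88);to(.370,-.285,.1,88);to(.37,-.2,.24,88)
E
```

```text
time: 13.82
position: [0.6397, 0.3384, 0.2454]
tool_rot: [-0.706, 0.009, -0.016, 0.708]
ft_force: [-0.1, -0.2, -0.3]
grip_width: 0.0561
t 13.82 grasp [0.6396 0.3384 0.2504] y [ 0.0091  0.0032 -1.    ] open 88.00419930430706 F [-0.0783 -0.1677 -0.3392] w 0.0561 q [ 0.3326  0.6559  1.1532  0.      1.3229 -1.2034]
[-0.4925  0.0112 -1.2636 -0.0005  0.      0.0012]
[-0.4936  0.2912 -1.264  -0.0005  0.      0.0012]
[-0.4985  0.0115 -1.0937 -0.0005  0.      0.0012]
```

View pics/b4.png

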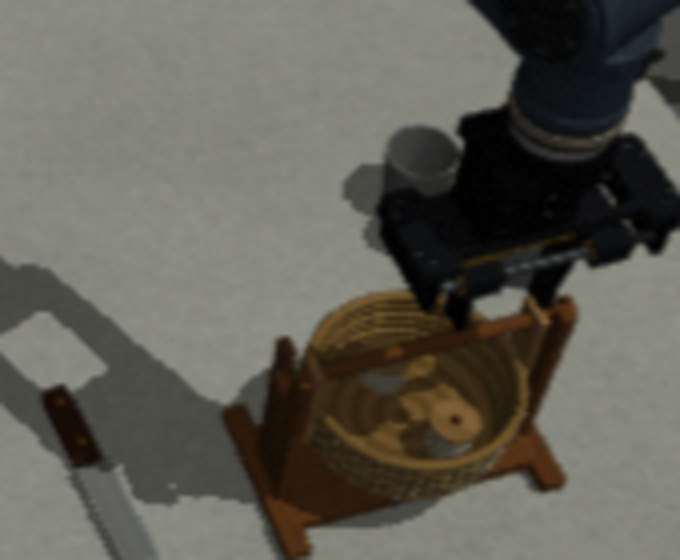

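Two spools in the bowl ((385,375) and (452,425)). On to the third.

```bash
python3 -m crank '[[-0.04,0,-0.1,0,0,0,0.3],[-0.09,0,-0.22,0,0,0,0.8],[-0.13,0,-0.34,0,0,0,1],[-0.18,0,-0.46,0,0,0,1],[-0.23,0,-0.58,0,0,0,1],[-0.27,0,-0.7,0,0,0,1],[-0.32,0,-0.82,0,0,0,1],[-0.37,0,-0.94,0,0,0,1],[-0.4,0,-1,0,0,0,1],[-0.4,0,-1,0,0,0,1]]'; python3 - <<'E'
from h import *
st(); to(.370,-.285,.1,88);to(.37,-.285,.022,88)
E
```

```text
time: 15.12
position: [0.4179, -0.1572, 0.2391]
tool_rot: [-0.706, 0.015, -0.013, 0.707]
ft_force: [0.1, 0.5, 0.6]
grip_width: 0.0869
t 15.12 grasp [ 0.4179 -0.1572  0.2441] y [-0.0029  0.0014 -1.    ] open 87.66610001153369 F [0.0644 0.5062 0.5981] w 0.0869 q [-0.6107  0.2856  1.8565 -0.0006  1.0026 -2.1405]
[-0.0845  0.2882 -0.2596 -0.0004 -0.0019 -0.0009]
[-0.084   0.4442 -0.2598 -0.0004 -0.0019 -0.0009]
```

```bash
python3 -m crank '[[-0.03,0.03,-0.1,0,0,0,1],[-0.06,0.1,-0.2,0,0,0,1],[-0.088,0.2,-0.26,0,0,0,1],[-0.088,0.27,-0.264,0,0,0,1],[-0.088,0.27,-0.264,0,0,0,1],[-0.088,0.27,-0.264,0,0,0,1]]'; python3 - <<'E'
from h import *
st(); snap("scene","c1",(100,100,250,220),5); to(.37,-.285,.022,88)
E
```

```text
time: 15.88
position: [0.3719, -0.2847, 0.1058]
tool_rot: [-0.707, 0.012, -0.012, 0.707]
ft_force: [-0.0, 0.4, -0.2]
grip_width: 0.0871
t 15.88 grasp [ 0.3719 -0.2847  0.1108] y [-0.0001  0.0004 -1.    ] open 88.07769902318122 F [-0.0245  0.3785 -0.1861] w 0.0871 q [-0.8929  0.546   1.9362  0.0003  0.6598 -2.4303]
[-0.0046  0.1788  0.0004  0.0003  0.0005  0.0003]
```

View pics/c1.png

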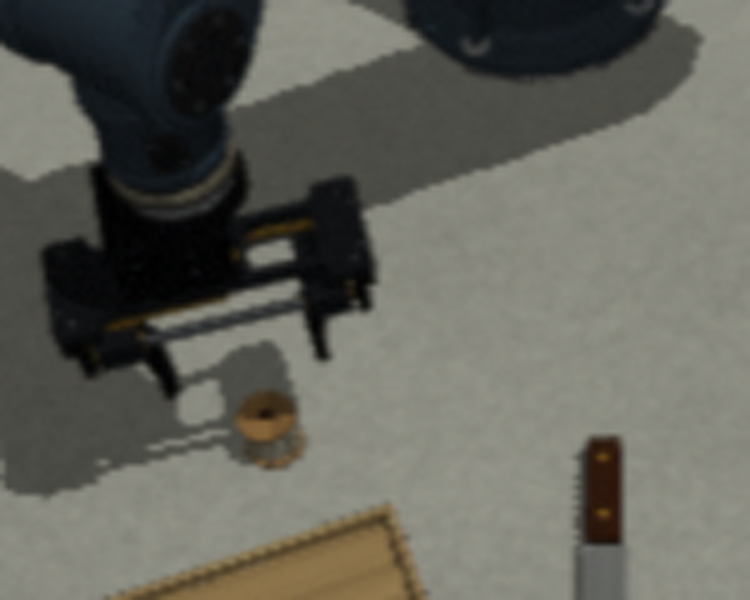

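```bash
python3 -m crank '[[-0.0046,0.1,0,0,0,0,1],[-0.0046,0.16,0,0,0,0,1],[-0.0046,0.177,0,0,0,0,1],[-0.0046,0.177,0,0,0,0,1],[-0.0046,0.177,0,0,0,0,-1],[-0.0046,0.177,0,0,0,0,-1],[-0.0046,0.177,0,0,0,0,-1],[-0.0046,0.177,0,0,0,0,-1],[-0.0046,0.177,0,0,0,0,-1],[-0.0046,0.177,0,0,0,0,-1]]'; python3 -m crank '[[0,0,0,0,0,0,-1],[0,0,0,0,0,0,-1],[0,0,0,0,0,0,-1],[0,-0.1,0,0,0,0,-1],[0,-0.2,0,0,0,0,-1],[0,-0.3,0,0,0,0,-1],[0,-0.4,0,0,0,0,-1],[0,-0.44,0,0,0,0,-1],[0,-0.44,0,0,0,0,-1]]';python3 - <<'E'
from h import *
st(); snap("scene","c2",(100,100,250,220),5)
to(.635,.294,.24,88);to(.635,.294,.13,88)
E
```

```text
time: 17.18
position: [0.369, -0.2855, 0.0169]
tool_rot: [-0.707, 0.012, -0.012, 0.707]
ft_force: [-0.2, -0.3, 0.6]
grip_width: 0.0395
time: 18.3
position: [0.3696, -0.2861, 0.2383]
tool_rot: [0.708, -0.011, 0.013, -0.706]
ft_force: [-1.4, 0.4, 0.1]
grip_width: 0.0393
t 18.3 grasp [ 0.3696 -0.2861  0.2433] y [ 0.0026 -0.0032 -1.    ] open 88.0053432034085 F [-1.3569  0.4045  0.0721] w 0.0393 q [-0.8986  0.3123  1.8156 -0.      1.0095 -2.4346]
[ 0.4914  0.0036  1.1766  0.0002 -0.      0.0001]
[ 0.4913  0.2236  1.1767  0.0002 -0.      0.0001]
```

View pics/c2.png

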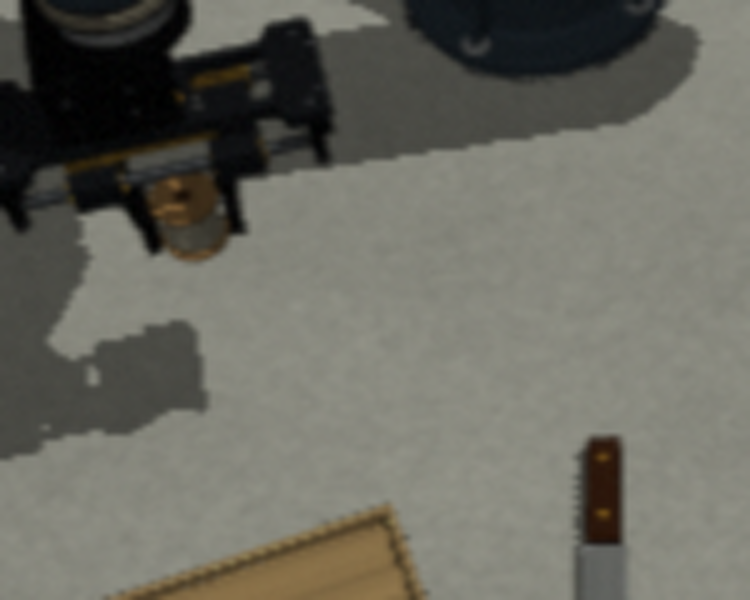

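```bash
python3 -m crank '[[0.04,0,0.09,0,0,0,-1],[0.09,0,0.2,0,0,0,-1],[0.14,0,0.32,0,0,0,-1],[0.19,0,0.44,0,0,0,-1],[0.24,0,0.56,0,0,0,-1],[0.29,0,0.68,0,0,0,-1],[0.34,0,0.8,0,0,0,-1],[0.39,0,0.92,0,0,0,-1],[0.43,0,1,0,0,0,-1],[0.43,0,1,0,0,0,-1]]'; python3 -m crank '[[0.03,0,0.08,0,0,0,-1],[0.05,0,0.14,0,0,0,-1],[0.0613,0,0.1766,0,0,0,-1],[0.0613,0,0.1766,0,0,0,-1],[0.0613,0,0.1766,0,0,0,-1]]'
python3 - <<'E'
from h import *
st(); snap("top","c3",(80,140,240,260),4);snap("scene","c4",(250,80,420,220),4)
to(.635,.294,.128,88)
E
```

```text
time: 19.6
position: [0.6016, 0.2104, 0.2338]
tool_rot: [-0.707, 0.012, -0.01, 0.707]
ft_force: [0.9, -1.3, -1.0]
grip_width: 0.0399
time: 20.23
position: [0.6341, 0.2922, 0.2355]
tool_rot: [0.708, -0.014, 0.012, -0.706]
ft_force: [-0.7, 0.3, -0.3]
grip_width: 0.0394
t 20.23 grasp [0.6341 0.2922 0.2405] y [-0.0032 -0.0016 -1.    ] open 87.94314942822065 F [-0.6836  0.2656 -0.2824] w 0.0394 q [ 0.2724  0.6327  1.2283 -0.0007  1.2841 -1.2623]
[ 0.001   0.2268  0.0036  0.0003 -0.0004 -0.0005]
```

View pics/c4.png

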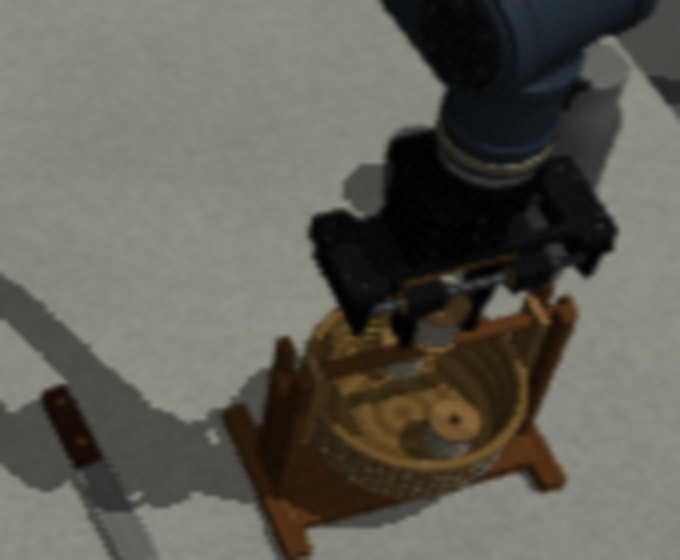

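```bash
python3 -m crank '[[0,0.08,-0.004,0,0,0,-1],[0,0.15,-0.004,0,0,0,-1],[0,0.2,-0.004,0,0,0,-1],[0,0.226,-0.004,0,0,0,-1],[0,0.226,-0.004,0,0,0,-1],[0,0.226,-0.004,0,0,0,-1]]'; python3 - <<'E'
from h import *
st(); snap("scene","c5",(250,80,420,220),4)
E
```

```text
time: 21.08
position: [0.636, 0.2919, 0.1254]
tool_rot: [-0.707, 0.012, -0.013, 0.707]
ft_force: [-0.6, -0.0, -0.3]
grip_width: 0.0391
t 21.07 grasp [0.636  0.2919 0.1304] y [ 0.0025  0.0006 -1.    ] open 87.9868989102917 F [-0.6374 -0.0132 -0.3102] w 0.0391 q [ 0.271   0.75    1.3197 -0.0001  1.0694 -1.2646]
```

View pics/c5.png

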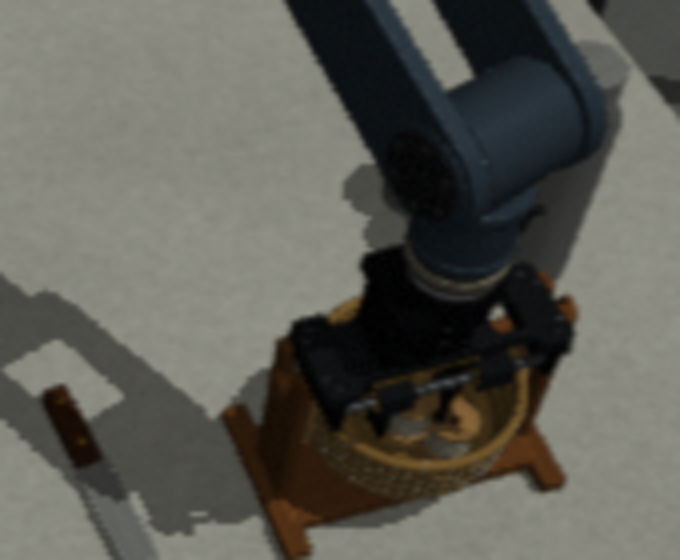

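```bash
python3 -m crank '[[0,0.002,0,0,0,0,0.2],[0,0.002,0,0,0,0,0.2],[0,0.002,0,0,0,0,0.2],[0,0.002,0,0,0,0,0.2],[0,-0.06,0,0,0,0,0.2],[0,-0.15,0,0,0,0,0.2],[0,-0.23,0,0,0,0,0.2],[-0.2,-0.25,-0.1,0,0,0,0.2],[-0.3,-0.25,-0.2,0,0,0,0.2],[-0.3,-0.25,-0.2,0,0,0,0.2]]'; python3 - <<'E'
from h import *
st(); snap("scene","c6",(250,80,420,220),4); im=vision.camera("top"); cv2.imwrite("pics/top2.png",im)
E
```

```text
time: 22.38
position: [0.4796, 0.1963, 0.2492]
tool_rot: [0.707, -0.012, 0.012, -0.707]
ft_force: [0.7, -0.4, 0.1]
grip_width: 0.0521
t 22.38 grasp [0.4796 0.1963 0.2542] y [ 0.0003 -0.0002 -1.    ] open 88.03307840551717 F [ 0.7361 -0.4014  0.0909] w 0.0521 q [ 0.1727  0.3679  1.6831 -0.0003  1.0903 -1.3636]
```

View pics/c6.png

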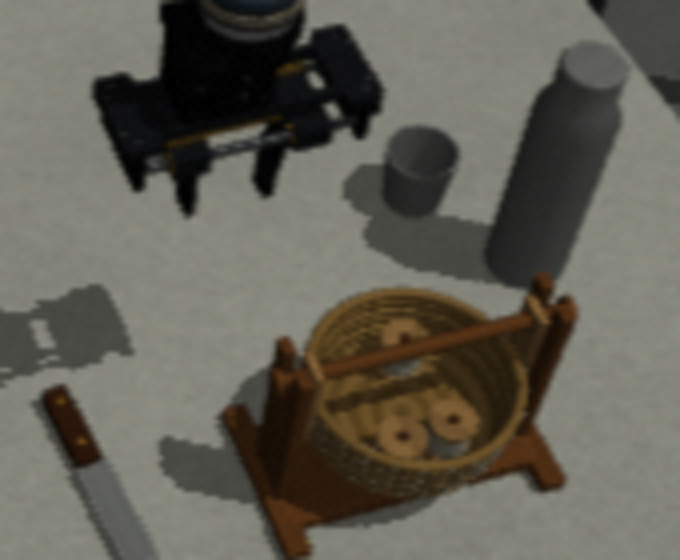

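View pics/top2.png

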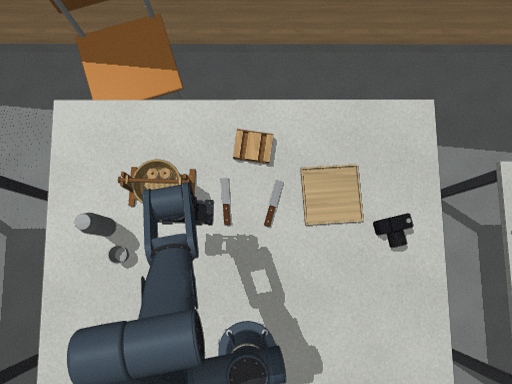

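```bash
python3 - <<'E'
from h import *
to(.5995,.318,.254,-2)
im=cv2.imread("pics/top2.png"); cv2.imwrite("pics/t3.png",cv2.resize(im[150:220,110:220],None,fx=7,fy=7,interpolation=cv2.INTER_CUBIC))
E
```

```text
[ 0.2423 -0.0049  0.2556  0.0031  0.4996 -0.0017]
```

View pics/t3.png

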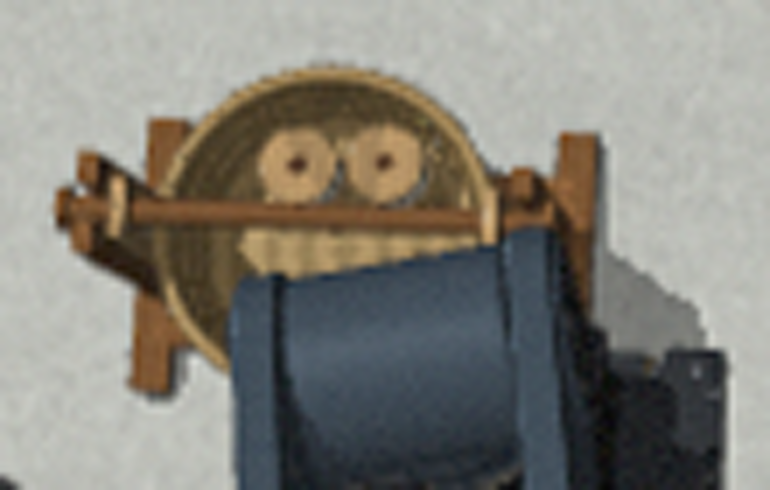

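```bash
python3 - <<'E'
from h import *
f=lambda x,y:pl("top",110+x/7-.43,150+y/7-.43,.149)[:2]
print(f(303.5,213),f(307,212),f(118,208),f(489,218))
w=lambda x,y:pl("scene",250+x/4-.375,80+y/4-.375,.149)[:2]
print(w(325,370),w(535,318),w(317,368),w(540,308))
E
python3 -m crank '[[0.02,-0.01,0.02,0,0.05,0,0.3],[0.05,-0.01,0.05,0,0.11,0,0.6],[0.08,-0.01,0.08,0,0.17,0,1],[0.11,-0.01,0.11,0,0.23,0,1],[0.14,-0.01,0.14,0,0.29,0,1],[0.17,-0.01,0.17,0,0.35,0,1],[0.2,-0.01,0.2,0,0.41,0,1],[0.22,-0.01,0.23,0,0.47,0,1],[0.2423,-0.005,0.2556,0.003,0.4996,-0.0017,1],[0.2423,-0.005,0.2556,0.003,0.4996,-0.0017,1]]' 50
python3 - <<'E'
from h import *
vision.camera("top");vision.camera("top")
st(); snap("top","d1",(80,140,240,260),4);snap("scene","d2",(250,80,420,220),4)
to(.599,.318,.146,-2)
E
```

```text
[0.5987 0.3196] [0.5992 0.3179] [0.6016 0.4107] [0.5958 0.2282]
[0.5979 0.2374] [0.6063 0.4099] [0.5942 0.2326] [0.5989 0.4183]
time: 23.72
position: [0.6078, 0.3215, 0.2509]
tool_rot: [0.489, -0.506, 0.51, -0.495]
ft_force: [-0.6, -0.7, -0.3]
grip_width: 0.0873
t 23.82 grasp [0.6069 0.3205 0.2561] y [ 0.0086  0.0017 -1.    ] open -1.824898886562277 F [ 0.8667 -0.0199 -0.7986] w 0.0869 q [ 0.3239  0.5961  1.2556 -0.0011  1.2813  0.3561]
[ 0.0055  0.2208 -0.0175 -0.0028  0.0006 -0.0007]
```

View pics/d2.png

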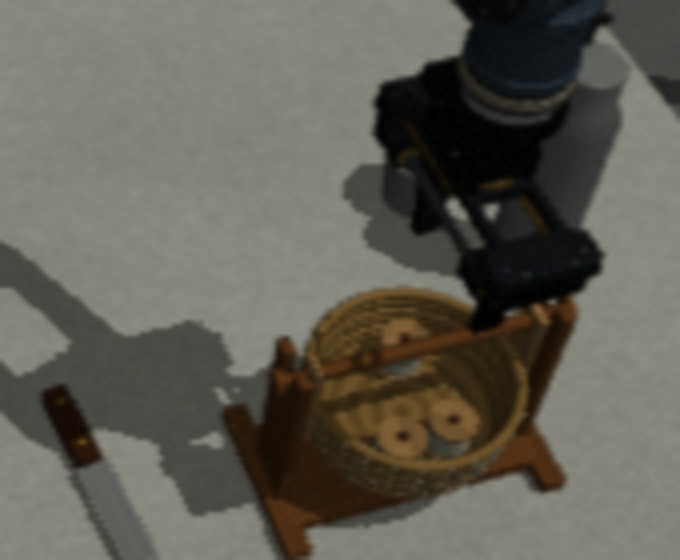

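View pics/d1.png

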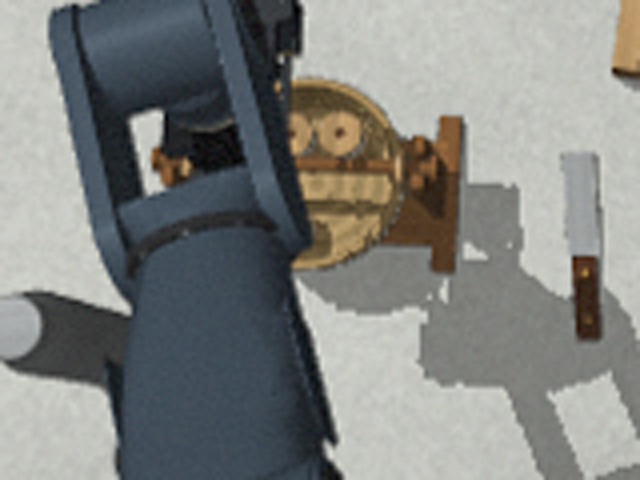

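```bash
python3 -m crank '[[0.003,0.06,-0.012,-0.0028,0,0,1],[0.003,0.1,-0.0165,-0.0028,0,0,1],[0.003,0.1,-0.0165,-0.0028,0,0,1],[0.003,0.1,-0.0165,-0.0028,0,0,1]]' 50
python3 - <<'E'
from h import *
st(); to(.5997,.318,.146,-2); snap("scene","d3",(250,80,420,220),4)
E
```

```text
time: 24.42
position: [0.6, 0.3195, 0.2025]
tool_rot: [-0.49, 0.509, -0.508, 0.493]
ft_force: [0.4, 0.1, -0.0]
grip_width: 0.0874
t 24.43 grasp [0.6    0.3195 0.2075] y [ 0.0024  0.0031 -1.    ] open -1.9302716241804687 F [ 0.42    0.0577 -0.0021] w 0.0874 q [0.3244 0.6367 1.3198 0.0024 1.1819 0.3572]
[ 0.0034  0.123  -0.0008 -0.0007  0.0004 -0.001 ]
```

View pics/d3.png

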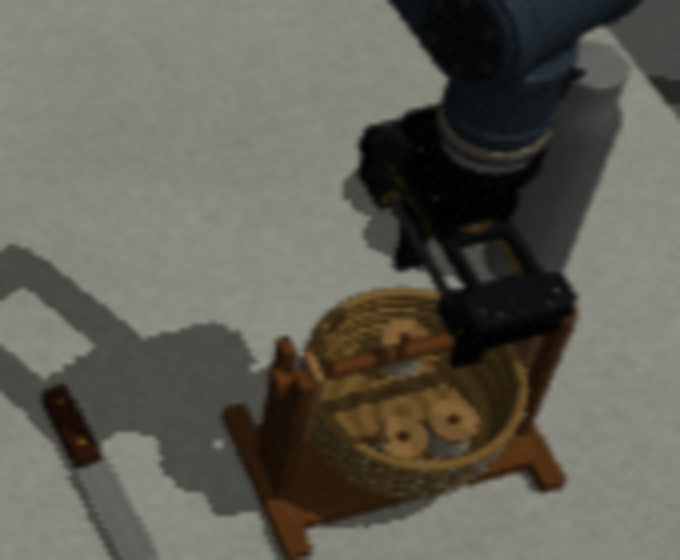

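```bash
python3 -m crank '[[0.003,0.05,-0.0008,-0.0007,0,-0.001,1],[0.003,0.09,-0.0008,-0.0007,0,-0.001,1],[0.003,0.115,-0.0008,-0.0007,0,-0.001,1],[0.003,0.122,-0.0008,-0.0007,0,-0.001,1],[0.003,0.122,-0.0008,-0.0007,0,-0.001,0],[0.003,0.122,-0.0008,-0.0007,0,-0.001,-0.5],[0.003,0.122,-0.0008,-0.0007,0,-0.001,-0.5],[0.003,0.122,-0.0008,-0.0007,0,-0.001,-0.5],[0.003,0.122,-0.0008,-0.0007,0,-0.001,-0.5],[0.003,0.122,-0.0008,-0.0007,0,-0.001,-0.5]]' 50
python3 - <<'E'
from h import *
st(); snap("scene","d4",(250,80,420,220),4)
E
```

```text
time: 25.72
position: [0.5989, 0.3182, 0.1404]
tool_rot: [-0.492, 0.509, -0.508, 0.491]
ft_force: [-0.5, 0.0, 0.0]
grip_width: 0.035
t 25.73 grasp [0.5989 0.3182 0.1454] y [-0.0016 -0.0005 -1.    ] open -1.9318106654741602 F [-0.495   0.0179  0.0081] w 0.035 q [0.3239 0.7071 1.3688 0.     1.0674 0.3576]
```

View pics/d4.png

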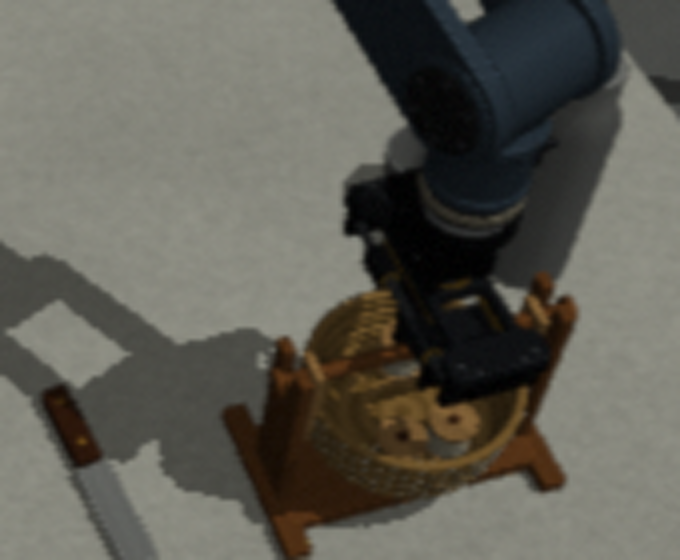

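```bash
python3 -m crank '[[0,0,0,0,0,0,-0.5],[0,0,0,0,0,0,-0.7],[0,0,0,0,0,0,-1],[0,0,0,0,0,0,-1],[0,0,0,0,0,0,-1],[0,0,0,0,0,0,-1],[0,0,0,0,0,0,-1]]' 50
python3 - <<'E'
from h import *
st(); snap("scene","d5",(250,80,420,220),4)
E
```

```text
time: 26.65
position: [0.5993, 0.3182, 0.1403]
tool_rot: [-0.492, 0.508, -0.508, 0.491]
ft_force: [3.3, -0.7, -1.7]
grip_width: 0.0126
t 26.65 grasp [0.5993 0.3182 0.1453] y [-0.0008 -0.0004 -1.    ] open -1.9360786762413824 F [ 3.3016 -0.6675 -1.6785] w 0.0126 q [ 0.3238  0.7073  1.3685 -0.0001  1.0667  0.3576]
```

View pics/d5.png

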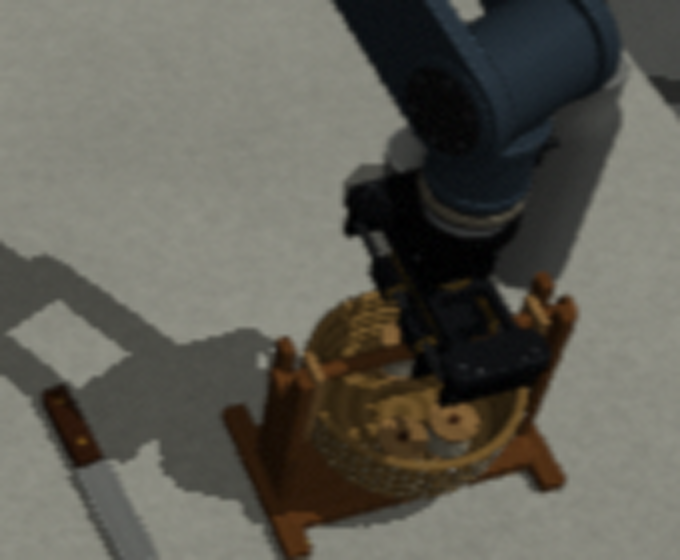

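```bash
python3 -m crank '[[0,-0.01,0,0,0,0,-1],[0,-0.02,0,0,0,0,-1],[0,-0.035,0,0,0,0,-1],[0,-0.05,0,0,0,0,-1],[0,-0.065,0,0,0,0,-1],[0,-0.08,0,0,0,0,-1],[0,-0.08,0,0,0,0,-1]]'
python3 - <<'E'
from h import *
st(); snap("scene","d6",(250,80,420,220),4)
E
```

```text
time: 27.58
position: [0.5996, 0.3184, 0.1815]
tool_rot: [0.491, -0.508, 0.508, -0.492]
ft_force: [0.6, -0.3, -6.9]
grip_width: 0.0125
t 27.57 grasp [0.5996 0.3184 0.1865] y [ 0.0004  0.0002 -1.    ] open -1.9309365201659714 F [ 0.616  -0.2546 -6.8648] w 0.0125 q [0.3239 0.6594 1.338  0.0001 1.1437 0.3576]
```

View pics/d6.png

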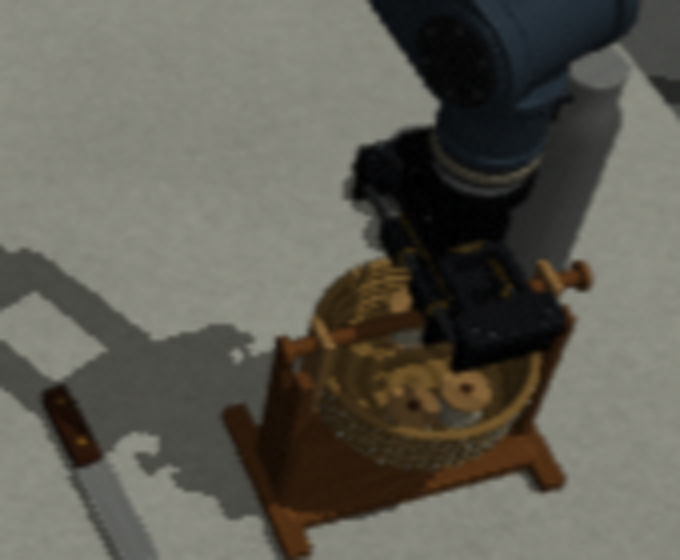

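```bash
python3 -m crank '[[0,-0.02,0,0,0,0,-1],[0,-0.045,0,0,0,0,-1],[0,-0.075,0,0,0,0,-1],[0,-0.105,0,0,0,0,-1],[0,-0.135,0,0,0,0,-1],[0,-0.165,0,0,0,0,-1],[0,-0.195,0,0,0,0,-1],[0,-0.22,0,0,0,0,-1],[0,-0.235,0,0,0,0,-1],[0,-0.235,0,0,0,0,-1]]'
python3 - <<'E'
from h import *
st(); snap("scene","d7",(250,60,420,220),4)
to(.565,-.326,.3,-2)
E
```

```text
time: 28.88
position: [0.5995, 0.3184, 0.2985]
tool_rot: [-0.492, 0.508, -0.508, 0.491]
ft_force: [0.3, -0.2, -5.9]
grip_width: 0.0123
t 28.88 grasp [0.5995 0.3184 0.3035] y [-0.0004 -0.0001 -1.    ] open -1.9293018635281673 F [ 0.3392 -0.2243 -5.9355] w 0.0123 q [0.3239 0.5485 1.212  0.     1.3815 0.3576]
[ 1.29    0.0064 -0.0246  0.0006  0.0004  0.0002]
```

View pics/d7.png

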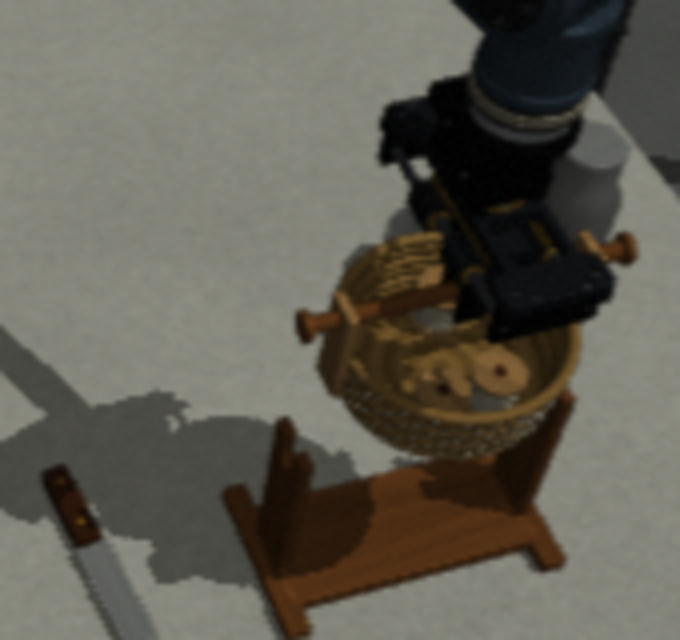

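```bash
python3 -m crank '[[0.01,0,0,0,0,0,-1],[0.03,0,-0.001,0,0,0,-1],[0.06,0,-0.002,0,0,0,-1],[0.1,0,-0.003,0,0,0,-1],[0.15,0,-0.004,0,0,0,-1],[0.2,0,-0.005,0,0,0,-1],[0.25,0,-0.006,0,0,0,-1],[0.3,0,-0.007,0,0,0,-1],[0.35,0,-0.008,0,0,0,-1],[0.4,0,-0.009,0,0,0,-1]]';python3 -m crank '[[0.05,0,-0.001,0,0,0,-1],[0.1,0,-0.002,0,0,0,-1],[0.15,0,-0.003,0,0,0,-1],[0.2,0,-0.004,0,0,0,-1],[0.25,0,-0.005,0,0,0,-1],[0.3,0,-0.006,0,0,0,-1],[0.35,0,-0.007,0,0,0,-1],[0.4,0,-0.008,0,0,0,-1],[0.45,0,-0.009,0,0,0,-1],[0.5,0,-0.01,0,0,0,-1]]'
python3 - <<'E'
from h import *
st();to(.565,-.326,.3,-2)
E
```

```text
time: 30.18
position: [0.5876, 0.1163, 0.2983]
tool_rot: [-0.492, 0.509, -0.509, 0.491]
ft_force: [0.2, -1.3, -6.4]
grip_width: 0.013
time: 31.42
position: [0.5736, -0.1331, 0.2985]
tool_rot: [-0.492, 0.509, -0.509, 0.491]
ft_force: [1.1, -0.1, -5.9]
grip_width: 0.0127
t 31.43 grasp [ 0.5736 -0.1331  0.3035] y [-0.0014 -0.0011 -1.    ] open -1.9883107193517717 F [ 1.13   -0.09   -5.8971] w 0.0127 q [-0.4169  0.4142  1.45   -0.0017  1.2782 -0.3817]
[ 0.3861  0.0075 -0.0038  0.0004  0.0001  0.0004]
```

```bash
python3 -m crank '[[0.05,0,-0.001,0,0,0,-1],[0.1,0,-0.002,0,0,0,-1],[0.15,0,-0.003,0,0,0,-1],[0.2,0,-0.003,0,0,0,-1],[0.25,0,-0.003,0,0,0,-1],[0.3,0,-0.003,0,0,0,-1],[0.34,0,-0.003,0,0,0,-1],[0.36,0,-0.003,0,0,0,-1],[0.37,0,-0.003,0,0,0,-1],[0.37,0,-0.003,0,0,0,-1]]'
python3 - <<'E'
from h import *
st();to(.565,-.326,.106,-2); cv2.imwrite("pics/scene3.png",vision.camera("scene"));cv2.imwrite("pics/top3.png",vision.camera("top"))
E
```

```text
time: 32.67
position: [0.5668, -0.3157, 0.2981]
tool_rot: [-0.492, 0.509, -0.508, 0.491]
ft_force: [0.1, 0.9, -6.1]
grip_width: 0.0124
t 32.67 grasp [ 0.5668 -0.3157  0.3031] y [-0.0019  0.     -1.    ] open -1.9189770448847647 F [ 0.0653  0.9382 -6.1355] w 0.0124 q [-0.6796  0.5038  1.2947 -0.0012  1.3446 -0.6458]
[ 0.0207  0.3942 -0.0022  0.0006  0.0005  0.    ]
```

View pics/scene3.png

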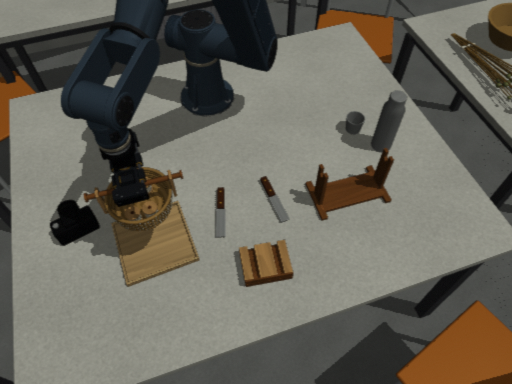

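View pics/top3.png

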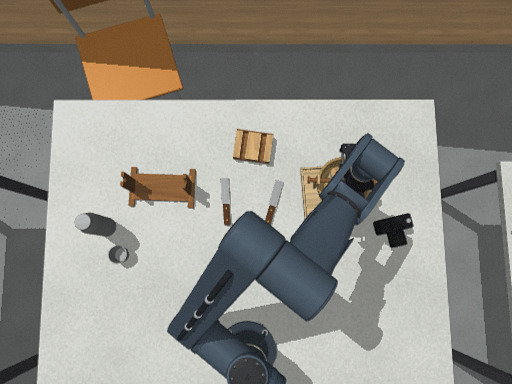

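```bash
python3 -m crank '[[0.01,0.02,-0.002,0,0,0,-1],[0.0207,0.06,-0.0022,0,0,0,-1],[0.0207,0.1,-0.0022,0,0,0,-1],[0.0207,0.15,-0.0022,0,0,0,-1],[0.0207,0.2,-0.0022,0,0,0,-1],[0.0207,0.25,-0.0022,0,0,0,-1],[0.0207,0.3,-0.0022,0,0,0,-1],[0.0207,0.33,-0.0022,0,0,0,-1],[0.0207,0.35,-0.0022,0,0,0,-1],[0.0207,0.35,-0.0022,0,0,0,-1]]'
python3 - <<'E'
from h import *
st();to(.565,-.326,.104,-2); snap("scene","e1",(80,120,230,270),4)
E
```

```text
time: 34.02
position: [0.5649, -0.3263, 0.1227]
tool_rot: [-0.492, 0.509, -0.508, 0.491]
ft_force: [-0.6, -0.2, -6.1]
grip_width: 0.0125
t 34.02 grasp [ 0.5649 -0.3263  0.1277] y [-0.0024  0.0001 -1.    ] open -1.923492902385939 F [-0.6412 -0.1595 -6.053 ] w 0.0125 q [-0.6941  0.699   1.4518 -0.0018  0.9927 -0.6595]
[-0.0005  0.0475  0.0003  0.0008  0.0004  0.    ]
```

View pics/e1.png

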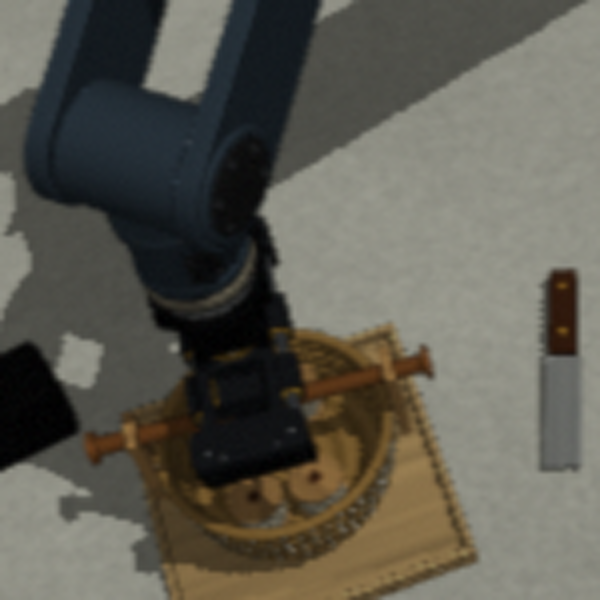

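```bash
python3 -m crank '[[0,0.012,0,0,0,0,-1],[0,0.022,0,0,0,0,-1],[0,0.03,0,0,0,0,-1],[0,0.036,0,0,0,0,-1],[0,0.041,0,0,0,0,-1],[0,0.045,0,0,0,0,-1],[0,0.047,0,0,0,0,-1],[0,0.047,0,0,0,0,-1]]'
python3 - <<'E'
from h import *
st()
E
```

```text
time: 35.08
position: [0.5651, -0.3265, 0.0998]
tool_rot: [-0.492, 0.509, -0.508, 0.491]
ft_force: [-0.2, -0.5, -6.0]
grip_width: 0.0124
t 35.08 grasp [ 0.5651 -0.3265  0.1048] y [-0.0014 -0.0006 -1.    ] open -1.9354288007945044 F [-0.2397 -0.4955 -5.9583] w 0.0124 q [-0.6942  0.7295  1.4645 -0.0017  0.9483 -0.6594]
```

```bash
python3 -m crank '[[0,0.002,0,0,0,0,-1],[0,0.004,0,0,0,0,-1],[0,0.006,0,0,0,0,-1],[0,0.006,0,0,0,0,-1]]'
python3 - <<'E'
from h import *
st()
E
```

```text
time: 35.58
position: [0.5646, -0.3267, 0.0985]
tool_rot: [-0.492, 0.509, -0.508, 0.491]
ft_force: [-6.3, 1.8, 7.3]
grip_width: 0.0124
t 35.58 grasp [ 0.5646 -0.3267  0.1035] y [-0.0021 -0.0012 -1.    ] open -1.9162446773093742 F [-6.3436  1.8217  7.3111] w 0.0124 q [-0.6946  0.7311  1.4658 -0.0028  0.9456 -0.6595]
```

Contact (force flipped from −6 to +7 N). Release and rise.

```bash
python3 -m crank '[[0,-0.002,0,0,0,0,-1],[0,-0.002,0,0,0,0,-0.5],[0,-0.002,0,0,0,0,-0.2],[0,-0.002,0,0,0,0,0.1],[0,-0.002,0,0,0,0,0.1],[0,-0.002,0,0,0,0,0.1],[0,-0.002,0,0,0,0,0.1],[0,-0.06,0,0,0,0,0.1]]'
python3 -m crank '[[0,-0.08,0,0,0,0,0.1],[0,-0.18,0,0,0,0,0.1],[0,-0.26,0,0,0,0,0.1],[-0.08,-0.27,0,0,0,0,0.1],[-0.16,-0.27,0,0,0,0,0.1],[-0.24,-0.27,0,0,0,0,0.1],[-0.32,-0.27,0,0,0,0,0.1],[-0.4,-0.27,0,0,0,0,0.1],[-0.4,-0.27,0,0,0,0,0.1]]'
python3 - <<'E'
from h import *
st(); cv2.imwrite("pics/scene4.png",vision.camera("scene"));cv2.imwrite("pics/top4.png",vision.camera("top"))
E
```

```text
time: 36.58
position: [0.5635, -0.3252, 0.1246]
tool_rot: [-0.492, 0.511, -0.506, 0.491]
ft_force: [0.2, -0.2, 0.3]
grip_width: 0.0476
time: 37.7
position: [0.5716, -0.1236, 0.2617]
tool_rot: [-0.493, 0.508, -0.507, 0.492]
ft_force: [-0.9, -0.1, -0.2]
grip_width: 0.0479
t 37.7 grasp [ 0.5716 -0.1236  0.2667] y [-0.0022  0.0003 -1.    ] open -1.7095425156245003 F [-0.8661 -0.0818 -0.2217] w 0.0479 q [-0.4036  0.4459  1.5057 -0.0006  1.1922 -0.3735]
```

View pics/scene4.png

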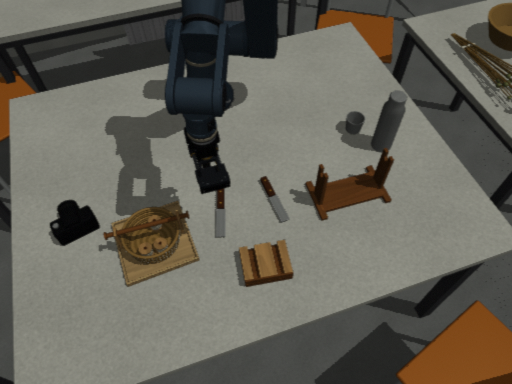

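View pics/top4.png

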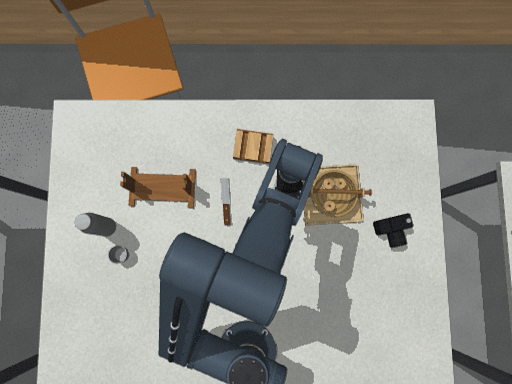

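```bash
python3 - <<'E'
import cv2
a=cv2.imread("pics/top0.png"); cv2.imwrite("pics/r1.png",cv2.resize(a[120:170,225:285],None,fx=12,fy=12,interpolation=cv2.INTER_CUBIC))
a=cv2.imread("pics/scene0.png"); cv2.imwrite("pics/r2.png",cv2.resize(a[232:292,232:300],None,fx=10,fy=10,interpolation=cv2.INTER_CUBIC))
E
```

```text
(no output)
```

View pics/r1.png

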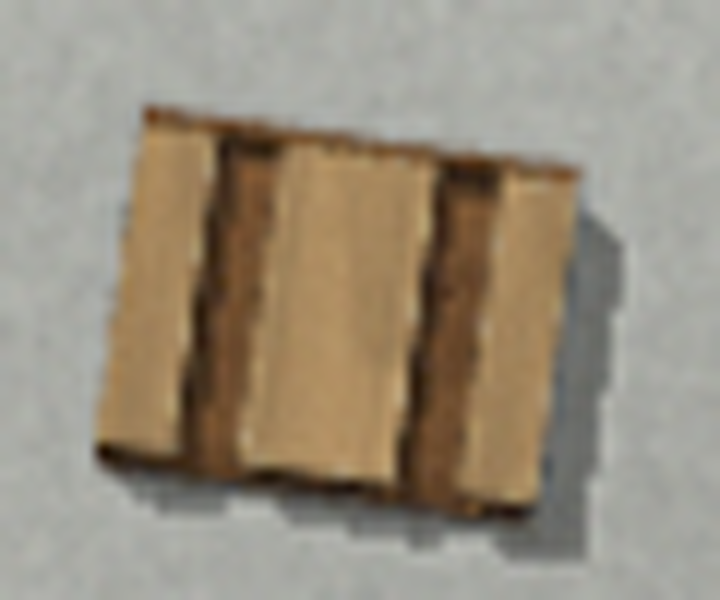

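View pics/r2.png

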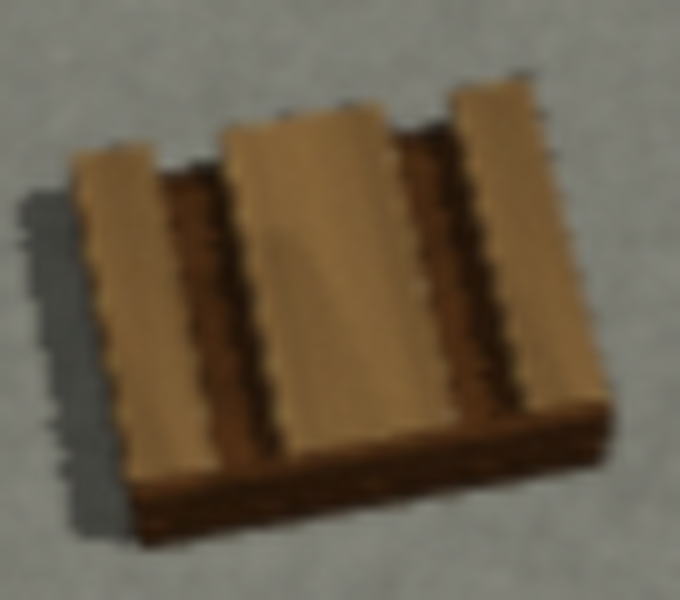

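```bash
python3 - <<'E'
from h import *
f=lambda x,y:pl("top",225+x/12-.46,120+y/12-.46,.04)[:2]
g=lambda x,y:pl("scene",232+x/10-.45,232+y/10-.45,.04)[:2]
def rep(n,P):
    bl,br,fr,fl=P
    d=lambda a,b:(np.linalg.norm(a-b),np.degrees(np.arctan2(*(a-b)[::-1])))
    print(n,"c",(bl+br+fl+fr)/4,"sides",d(bl,fl),d(br,fr),"front",d(fl,fr),"back",d(bl,br),"frontmid",(fl+fr)/2)
rep("top",[f(145,108),f(580,165),f(537,500),f(97,443)])
rep("scene",[g(608,402),g(130,480),g(75,155),g(535,78)])
for nm,a,b,c,d in(("s1",(183,452),(243,466),(218,140),(284,147)),("s2",(397,485),(462,497),(437,160),(502,172))):
    a,b,c,d=(f(*p) for p in(a,b,c,d)); A,B=(a+b)/2,(c+d)/2
    print(nm,"front",A,"back",B,"yaw",np.degrees(np.arctan2(*(B-A)[::-1])),np.linalg.norm(a-b))
for nm,a,b,c,d in(("s1",(455,92),(385,105),(522,412),(450,425)),("s2",(222,128),(155,148),(285,455),(215,470))):
    a,b,c,d=(g(*p) for p in(a,b,c,d)); A,B=(a+b)/2,(c+d)/2
    print(nm,"sc front",A,"back",B,"yaw",np.degrees(np.arctan2(*(B-A)[::-1])),np.linalg.norm(a-b))
E
```

```text
top c [ 0.7521 -0.0292] sides (np.float64(0.10952847680578807), np.float64(-8.037775985683657)) (np.float64(0.10933389328527503), np.float64(-7.920443611879513)) front (np.float64(0.13903408685879767), np.float64(82.24964083569678)) back (np.float64(0.13880934980482648), np.float64(82.16969333081153)) frontmid [ 0.6979 -0.0216]
scene c [ 0.7527 -0.027 ] sides (np.float64(0.10467035584061113), np.float64(-9.891682662729613)) (np.float64(0.10303189831386059), np.float64(-9.146599315791939)) front (np.float64(0.13968200243736031), np.float64(81.22585384629683)) back (np.float64(0.13831982204043086), np.float64(80.55449071484672)) frontmid [ 0.7015 -0.0184]
s1 front [0.702  0.0109] back [ 0.8041 -0.0015] yaw -6.966831834876915 0.019319477815348433
s2 front [ 0.6915 -0.0568] back [ 0.7966 -0.0706] yaw -7.458339424114199 0.02071195113791136
s1 sc front [0.7072 0.0157] back [ 0.8085 -0.002 ] yaw -9.950228550169657 0.021448402640581683
s2 sc front [ 0.6967 -0.0538] back [ 0.7988 -0.07  ] yaw -8.999657139966457 0.020928421243580082
```

```bash
python3 - <<'E'
from h import *
to(.5018,-.092,.12,74.5)
E
```

```text
[-0.0647  0.2936 -0.1426  0.0006 -0.4243  0.0001]
```

```bash
python3 -m crank '[[-0.01,0.03,-0.02,0,-0.05,0,0.5],[-0.02,0.06,-0.04,0,-0.1,0,0.5],[-0.03,0.1,-0.06,0,-0.16,0,0.5],[-0.04,0.14,-0.08,0,-0.22,0,0.5],[-0.05,0.18,-0.1,0,-0.28,0,0.5],[-0.06,0.22,-0.12,0,-0.34,0,0.5],[-0.0647,0.26,-0.1426,0,-0.4,0,0.5],[-0.0647,0.29,-0.1426,0,-0.4243,0,0.5],[-0.0647,0.29,-0.1426,0,-0.4243,0,0.5],[-0.0647,0.29,-0.1426,0,-0.4243,0,0.5]]' 45
python3 - <<'E'
from h import *
snap("scene","f1",(160,130,310,250),5); st(); to(.5018,-.092,.0215,74.5)
E
```

```text
time: 39.05
position: [0.5024, -0.0929, 0.1171]
tool_rot: [0.701, -0.097, 0.096, -0.7]
ft_force: [0.4, -0.5, 0.2]
grip_width: 0.0652
t 39.1 grasp [ 0.5025 -0.0927  0.1223] y [ 0.0001 -0.0013 -1.    ] open 74.34092260288575 F [0.2822 0.9649 1.1752] w 0.0652 q [-0.4008  0.5611  1.8243 -0.0017  0.7556 -1.697 ]
[-0.0017  0.2017  0.0012  0.0004 -0.0009  0.0001]
```

View pics/f1.png

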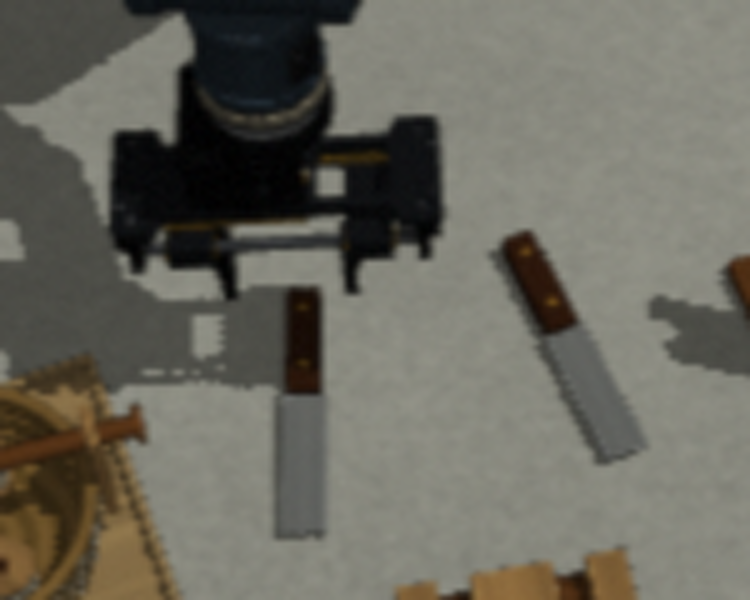

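```bash
python3 -m crank '[[-0.0017,0.1,0.0012,0,0,0,0.5],[-0.0017,0.17,0.0012,0,0,0,0.5],[-0.0017,0.2,0.0012,0,0,0,0.5],[-0.0017,0.2,0.0012,0,0,0,0.5]]' 45
python3 - <<'E'
from h import *
st();snap("scene","f2",(160,130,310,250),5)
E
```

```text
time: 39.6
position: [0.5011, -0.0912, 0.0166]
tool_rot: [0.701, -0.096, 0.095, -0.7]
ft_force: [-0.1, 0.4, 0.4]
grip_width: 0.065
t 39.6 grasp [ 0.5011 -0.0912  0.0216] y [-0.0019 -0.0004 -1.    ] open 74.42581473779914 F [-0.1381  0.3721  0.3944] w 0.065 q [-0.3991  0.7502  1.8687 -0.0022  0.5244 -1.6962]
```

View pics/f2.png

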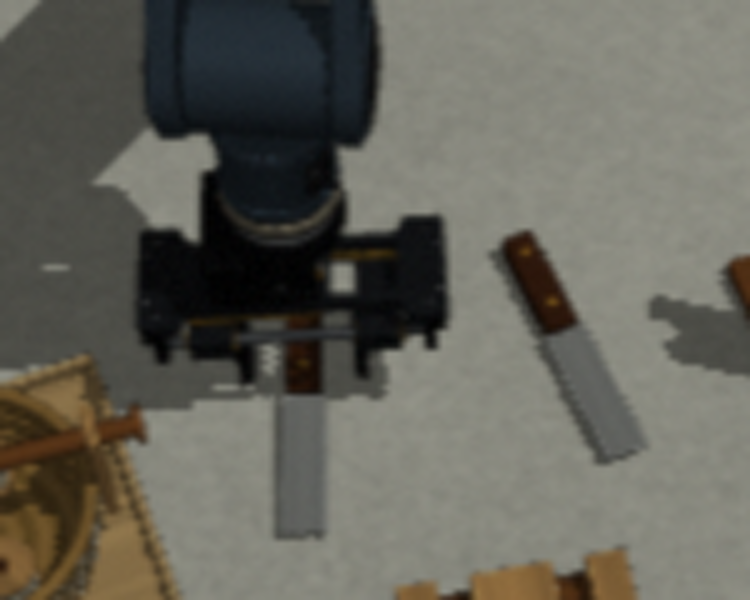

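Good. Close.

```bash
python3 -m crank '[[0,0,0,0,0,0,-0.2],[0,0,0,0,0,0,-1],[0,0,0,0,0,0,-1],[0,0,0,0,0,0,-1],[0,0,0,0,0,0,-1],[0,0,0,0,0,0,-1],[0,0,0,0,0,0,-1],[0,0,0,0,0,0,-1]]' 45
python3 - <<'E'
from h import *
st();snap("scene","f3",(160,130,310,250),5);snap("top","f4",(200,150,350,270),5)
E
```

```text
time: 40.65
position: [0.5009, -0.0911, 0.0168]
tool_rot: [0.701, -0.096, 0.095, -0.7]
ft_force: [-0.3, -0.6, 2.8]
grip_width: 0.0235
t 40.65 grasp [ 0.5009 -0.0911  0.0218] y [-0.0015 -0.0006 -1.    ] open 74.43981107083229 F [-0.3226 -0.5612  2.769 ] w 0.0235 q [-0.399   0.7494  1.8695 -0.0022  0.5238 -1.6963]
```

View pics/f3.png

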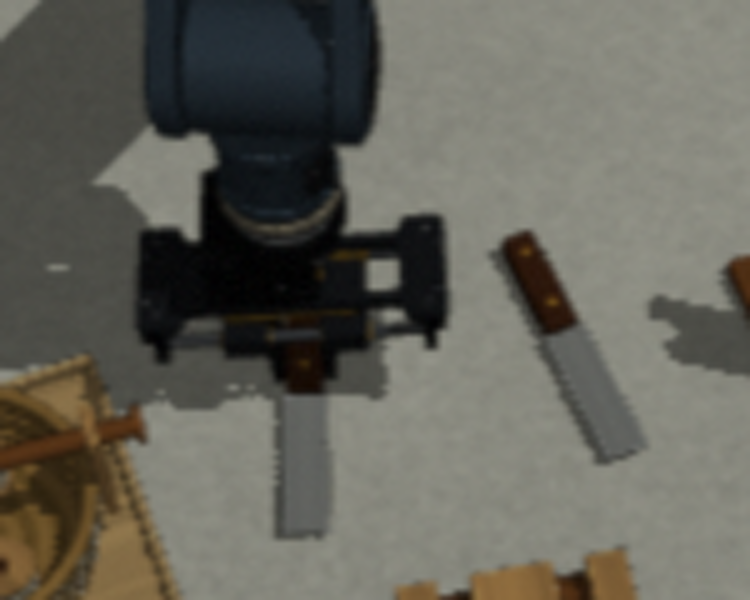

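View pics/f4.png

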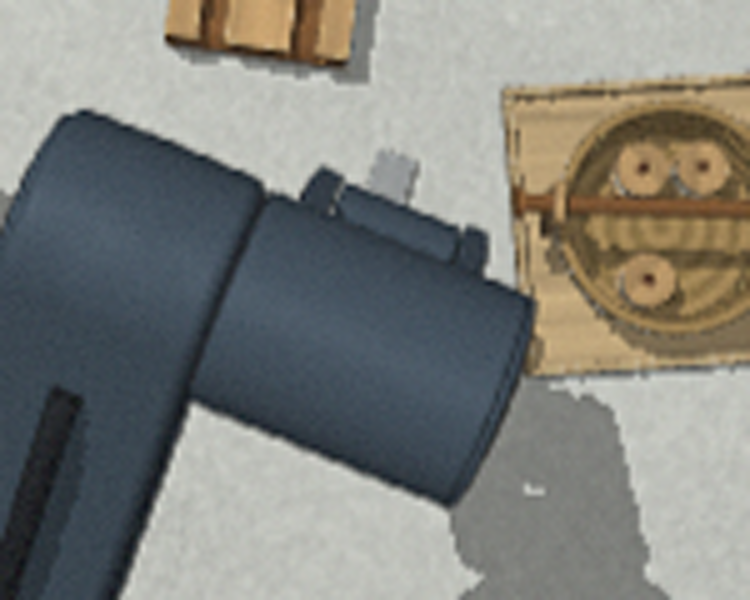

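```bash
python3 - <<'E'
from h import *
to(.5559,-.0341,.075,81.6);to(.5559,-.0341,.0388,81.6)
E
```

```text
[ 0.0755 -0.1066  0.1391  0.0003 -0.0398 -0.0005]
[ 0.0756 -0.0342  0.1392  0.0003 -0.0398 -0.0005]
```

```bash
python3 -m crank '[[0,-0.04,0,0,0,0,-1],[0,-0.09,0,0,0,0,-1],[0.02,-0.1066,0.04,0,-0.01,0,-1],[0.045,-0.1066,0.08,0,-0.025,0,-1],[0.065,-0.1066,0.12,0.0003,-0.0398,-0.0005,-1],[0.0755,-0.1066,0.1391,0.0003,-0.0398,-0.0005,-1],[0.0755,-0.1066,0.1391,0.0003,-0.0398,-0.0005,-1],[0.0755,-0.1066,0.1391,0.0003,-0.0398,-0.0005,-1]]' 45
python3 - <<'E'
from h import *
st();cv2.imwrite("pics/scene5.png",vision.camera("scene"));cv2.imwrite("pics/top5.png",vision.camera("top"))
for n,(x,y,X,Y) in(("scene",(170,150,320,290)),("top",(190,110,330,230))):
    im=cv2.imread(f"pics/{n}5.png")[y:Y,x:X]; cv2.imwrite(f"pics/g_{n}.png",cv2.resize(im,None,fx=5,fy=5,interpolation=cv2.INTER_CUBIC))
E
```

```text
time: 41.75
position: [0.555, -0.0344, 0.0696]
tool_rot: [-0.705, 0.052, -0.051, 0.705]
ft_force: [-0.1, -0.2, -1.2]
grip_width: 0.0236
t 41.75 grasp [ 0.555  -0.0344  0.0746] y [-0.0015  0.0003 -1.    ] open 81.57333252372419 F [-0.0727 -0.1651 -1.1823] w 0.0236 q [-0.2628  0.6836  1.7341 -0.0002  0.7254 -1.6864]
```

View pics/g_scene.png

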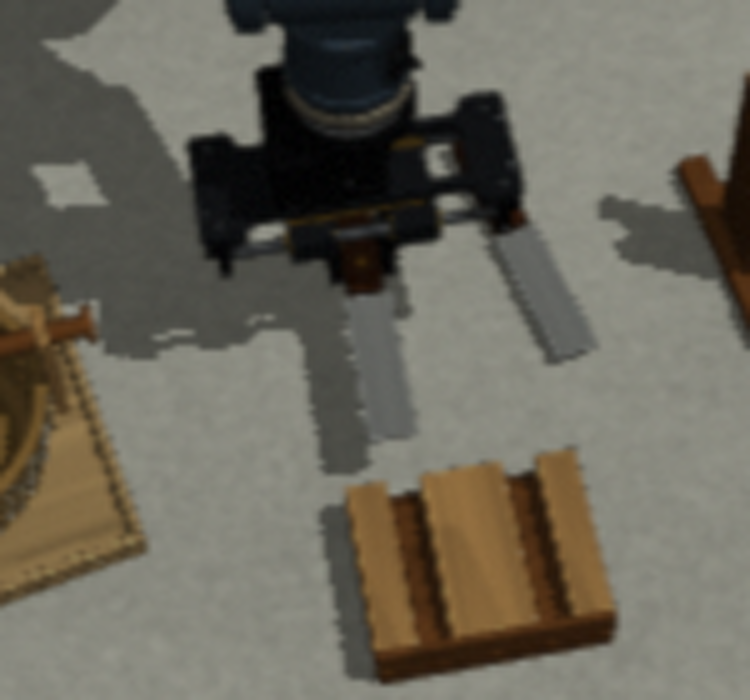

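View pics/g_top.png

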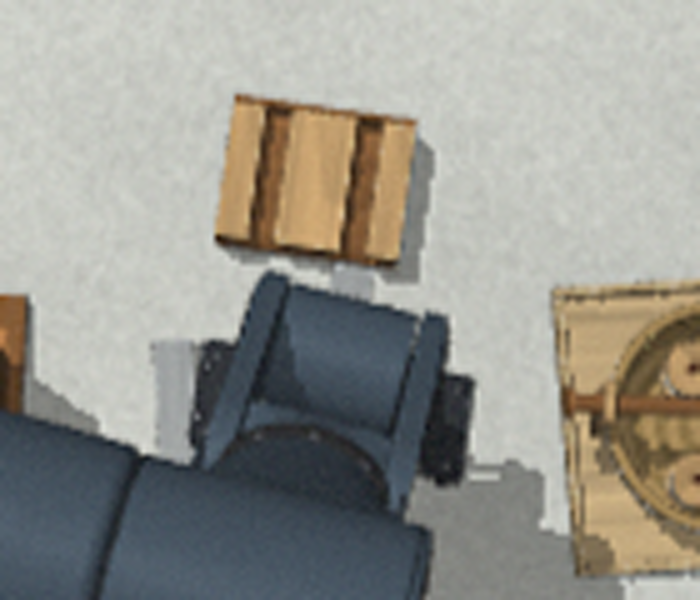

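```bash
python3 - <<'E'
from h import *
g=lambda x,y,z=.0648:pl("scene",170+x/5-.4,150+y/5-.4,z)[:2]
t=lambda x,y,z=.0648:pl("top",190+x/5-.4,110+y/5-.4,z)[:2]
tip,sh=g(392,437),g(368,291); d=tip-sh
print("scene tip",tip,"sh",sh,"len",np.linalg.norm(d),"yaw",np.degrees(np.arctan2(d[1],d[0])))
print("L edge yaw",[np.degrees(np.arctan2(*(b-a)[::-1])) for a,b in((g(348,293),g(370,440)),(g(389,290),g(413,432)))])
print("top tip",t(353.5,268))
def lat(p,m,yaw=-8.4):
    a=np.radians(yaw); r=np.asarray(p)-m; return r@[np.cos(a),np.sin(a)], r@[-np.sin(a),np.cos(a)]
print("rel slot2 scene tip",lat(tip,np.array([.6967,-.0538])),"sh",lat(sh,np.array([.6967,-.0538])))
print("rel slot2 top tip",lat(t(353.5,268),np.array([.6928,-.0563])))
o=robot.get_obs(); print("grasp rel est slot2",lat(o["position"][:2],np.array([.6944,-.0546])))
E
```

```text
scene tip [ 0.6804 -0.0553] sh [ 0.5801 -0.0373] len 0.10197611898378355 yaw -10.187001348593185
L edge yaw [np.float64(-10.58515002320683), np.float64(-10.284366824897228)]
top tip [ 0.6755 -0.0557]
rel slot2 scene tip (np.float64(-0.015875317220054953), np.float64(-0.0038543361547092353)) sh (np.float64(-0.11780184121760946), np.float64(-0.0006743127631721634))
rel slot2 top tip (np.float64(-0.017251171823181786), np.float64(-0.0018969916223807817))
grasp rel est slot2 (np.float64(-0.14067222365512655), np.float64(-0.000545421626833366))
```

```bash
python3 - <<'E'
from h import *
to(.555,-.0332,.0386,82.4)
E
python3 -m crank '[[0,0.03,0.001,0,-0.002,0,-1],[0,0.06,0.0024,0,-0.0045,0,-1],[0,0.072,0.0024,0,-0.0045,0,-1],[0,0.072,0.0024,0,-0.0045,0,-1],[0,0.072,0.0024,0,-0.0045,0,-1]]' 45
python3 - <<'E'
from h import *
st();cv2.imwrite("pics/scene6.png",vision.camera("scene"));cv2.imwrite("pics/top6.png",vision.camera("top"))
for n,(x,y,X,Y) in(("scene",(210,190,320,290)),("top",(190,110,330,230))):
    im=cv2.imread(f"pics/{n}6.png")[y:Y,x:X]; cv2.imwrite(f"pics/g6_{n}.png",cv2.resize(im,None,fx=6 if n=="scene" else 5,fy=6 if n=="scene" else 5,interpolation=cv2.INTER_CUBIC))
E
```

```text
[-0.0006  0.0722  0.0027 -0.     -0.0047 -0.0003]
time: 42.48
position: [0.5563, -0.033, 0.0339]
tool_rot: [-0.706, 0.047, -0.047, 0.706]
ft_force: [0.7, 0.2, -0.4]
grip_width: 0.0236
t 42.48 grasp [ 0.5563 -0.033   0.0389] y [ 0.0004  0.     -1.    ] open 82.41626505154862 F [ 0.6884  0.2078 -0.4043] w 0.0236 q [-0.2598  0.746   1.7438  0.0002  0.6514 -1.6984]
```

View pics/g6_scene.png

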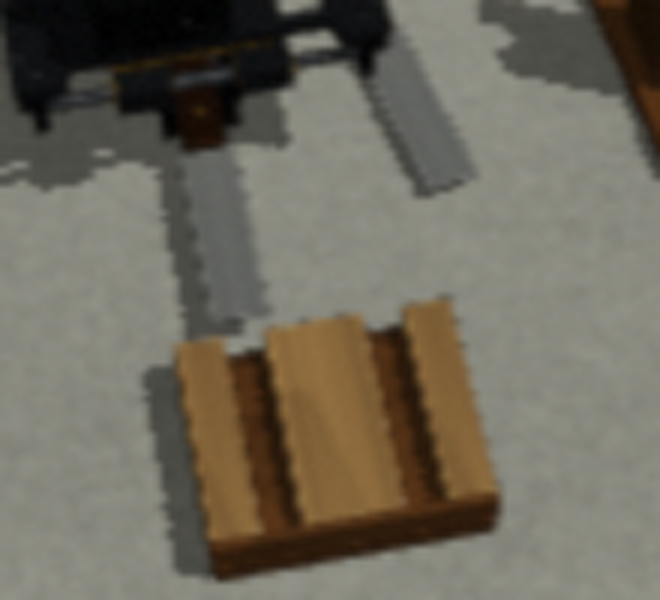

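View pics/g6_top.png

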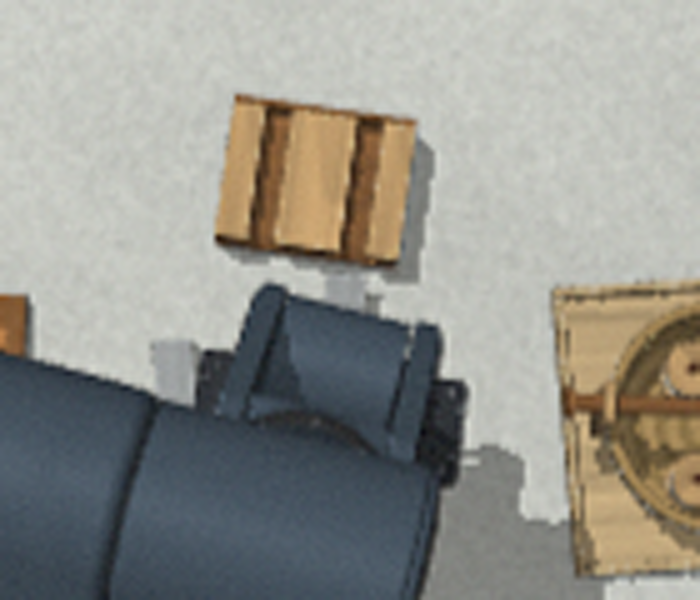

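```bash
python3 - <<'E'
from h import *
g=lambda x,y,z=.029:pl("scene",210+x/6-.42,190+y/6-.42,z)[:2]
t=lambda x,y,z=.029:pl("top",190+x/5-.4,110+y/5-.4,z)[:2]
def lat(p,m,yaw):
    a=np.radians(yaw); r=np.asarray(p)-m; return np.array([r@[np.cos(a),np.sin(a)], r@[-np.sin(a),np.cos(a)]])
sf=np.array([.6967,-.0538]); tf=np.array([.6928,-.0563])
for p in((239,321),(208,151)): print("scene",lat(g(*p),sf,-9.3))
print("top tip",lat(t(347,277),tf,-7.7))
E
```

```text
scene [-0.0134 -0.001 ]
scene [-0.1137 -0.001 ]
top tip [-0.0167  0.002 ]
```

```bash
python3 -m crank '[[0.015,0,0,0,0,0,-1],[0.03,0,0,0,0,0,-1],[0.045,0,0,0,0,0,-1],[0.06,0,0,0,0,0,-1],[0.07,0,0,0,0,0,-1],[0.07,0,0,0,0,0,-1]]' 45
python3 - <<'E'
from h import *
st();snap("scene","h1",(210,190,320,290),6)
E
```

```text
time: 43.32
position: [0.5913, -0.0377, 0.0339]
tool_rot: [-0.706, 0.047, -0.047, 0.706]
ft_force: [0.3, 0.2, -2.0]
grip_width: 0.0231
t 43.33 grasp [ 0.5913 -0.0377  0.0389] y [ 0.0006 -0.     -1.    ] open 82.4189236059528 F [ 0.2726  0.2336 -2.0007] w 0.0231 q [-0.2521  0.7721  1.6519  0.0002  0.717  -1.6907]
```

View pics/h1.png

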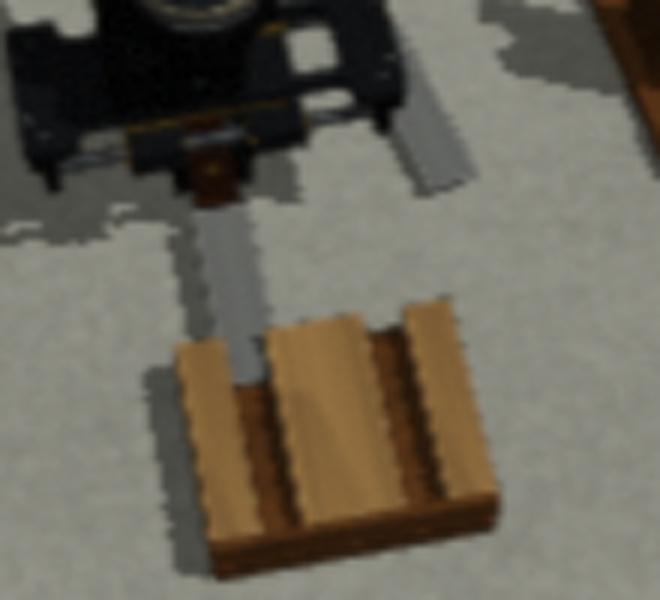

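```bash
python3 -m crank '[[0.02,0,0,0,0,0,-1],[0.04,0,0,0,0,0,-1],[0.06,0,0,0,0,0,-1],[0.08,0,0,0,0,0,-1],[0.1,0,0,0,0,0,-1],[0.12,0,0,0,0,0,-1],[0.13,0,0,0,0,0,-1],[0.14,0,0,0,0,0,-1],[0.14,0,0,0,0,0,-1]]' 45
python3 - <<'E'
from h import *
st();snap("scene","h2",(210,190,320,290),6)
E
```

```text
time: 44.5
position: [0.6604, -0.0468, 0.0339]
tool_rot: [-0.706, 0.047, -0.047, 0.706]
ft_force: [-0.7, -0.1, -1.8]
grip_width: 0.0236
t 44.5 grasp [ 0.6604 -0.0468  0.0389] y [ 0.0003  0.     -1.    ] open 82.41677615456143 F [-0.652  -0.0925 -1.8305] w 0.0236 q [-0.2393  0.8318  1.4626  0.0001  0.8469 -1.6778]
```

View pics/h2.png

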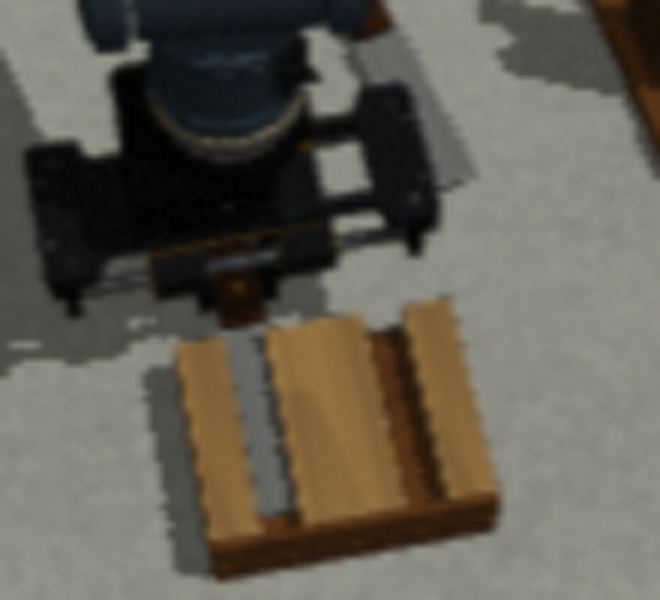

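```bash
python3 -m crank '[[0.005,0,0,0,0,0,-1],[0.01,0,0,0,0,0,-1],[0.014,0,0,0,0,0,-1],[0.014,0,0,0,0,0,-1]]' 45;python3 -m crank '[[0.003,0,0,0,0,0,-1],[0.003,0,0,0,0,0,-1]]';python3 -m crank '[[0.003,0,0,0,0,0,-1],[0.003,0,0,0,0,0,-1]]'
python3 - <<'E'
from h import *
st();snap("scene","h3",(210,190,320,290),6)
E
```

```text
time: 45.05
position: [0.6674, -0.0478, 0.034]
tool_rot: [-0.706, 0.047, -0.047, 0.706]
ft_force: [-1.1, 0.2, -1.7]
grip_width: 0.0234
time: 45.3
position: [0.6687, -0.0479, 0.0339]
tool_rot: [-0.706, 0.047, -0.047, 0.706]
ft_force: [-0.8, 0.2, -0.2]
grip_width: 0.0237
time: 45.55
position: [0.669, -0.0479, 0.0337]
tool_rot: [-0.705, 0.048, -0.046, 0.706]
ft_force: [-2.9, -0.0, 0.5]
grip_width: 0.0235
t 45.55 grasp [ 0.669  -0.0479  0.0387] y [-0.0024  0.0005 -1.    ] open 82.42800877745056 F [-2.8695 -0.011   0.471 ] w 0.0235 q [-0.2377  0.841   1.4361 -0.0001  0.8669 -1.6763]
```

View pics/h3.png

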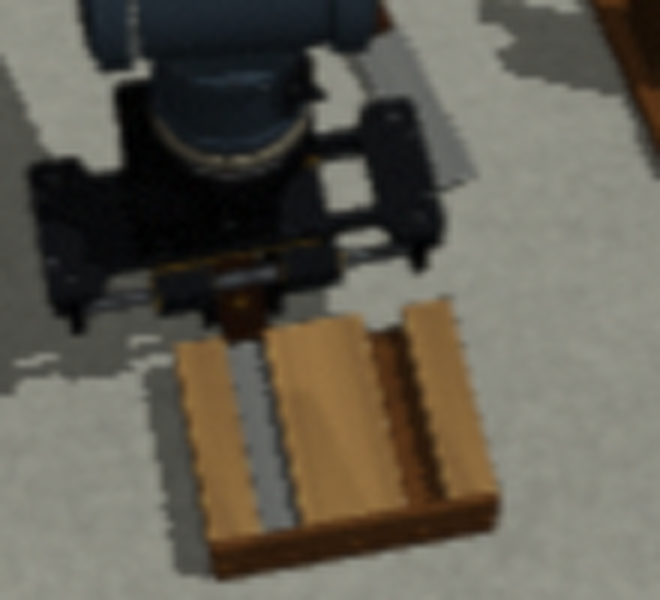

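```bash
python3 -m crank '[[0.003,0,0,0,0,0,-1],[0.003,0,0,0,0,0,-1]]';python3 -m crank '[[0.003,0,0,0,0,0,-1],[0.003,0,0,0,0,0,-1]]'
python3 - <<'E'
from h import *
st()
E
```

```text
time: 45.85
position: [0.6691, -0.0479, 0.0334]
tool_rot: [-0.705, 0.049, -0.045, 0.706]
ft_force: [-5.9, -0.8, 1.5]
grip_width: 0.024
time: 46.1
position: [0.6692, -0.0478, 0.0332]
tool_rot: [-0.705, 0.05, -0.043, 0.706]
ft_force: [-9.2, 0.5, 2.1]
grip_width: 0.0234
t 46.1 grasp [ 0.6692 -0.0478  0.0382] y [-0.0089  0.0016 -1.    ] open 82.44503084385042 F [-9.1574  0.5028  2.1211] w 0.0234 q [-0.2373  0.8438  1.4303 -0.0007  0.8765 -1.6758]
```

```bash
python3 -m crank '[[-0.007,0.004,0,0,0,0,-1],[-0.007,0.004,0,0,0,0,-0.6],[-0.007,0.004,0,0,0,0,-0.2],[-0.007,0.004,0,0,0,0,0],[-0.007,0.004,0,0,0,0,0],[-0.007,0.004,0,0,0,0,0],[-0.007,-0.05,0,0,0,0,0],[-0.007,-0.13,0,0,0,0,0],[-0.05,-0.2,0.03,0,0,0,0],[-0.05,-0.2,0.03,0,0,0,0]]'
python3 - <<'E'
from h import *
st();snap("scene","h4",(180,150,330,290),5);to(.5087,.075,.13,93.6);im=vision.camera("top"); cv2.imwrite("pics/top7.png",im)
E
```

```text
time: 47.35
position: [0.6511, -0.0296, 0.1371]
tool_rot: [0.706, -0.044, 0.048, -0.705]
ft_force: [0.5, -0.6, -0.8]
grip_width: 0.0435
t 47.35 grasp [ 0.6511 -0.0296  0.1421] y [ 0.0052 -0.0008 -1.    ] open 82.48801273988873 F [ 0.5389 -0.5643 -0.8129] w 0.0435 q [-0.2167  0.6772  1.4504  0.0004  1.0088 -1.6566]
[-0.3094  0.0197  0.1711  0.0002 -0.0618  0.001 ]
```

View pics/h4.png

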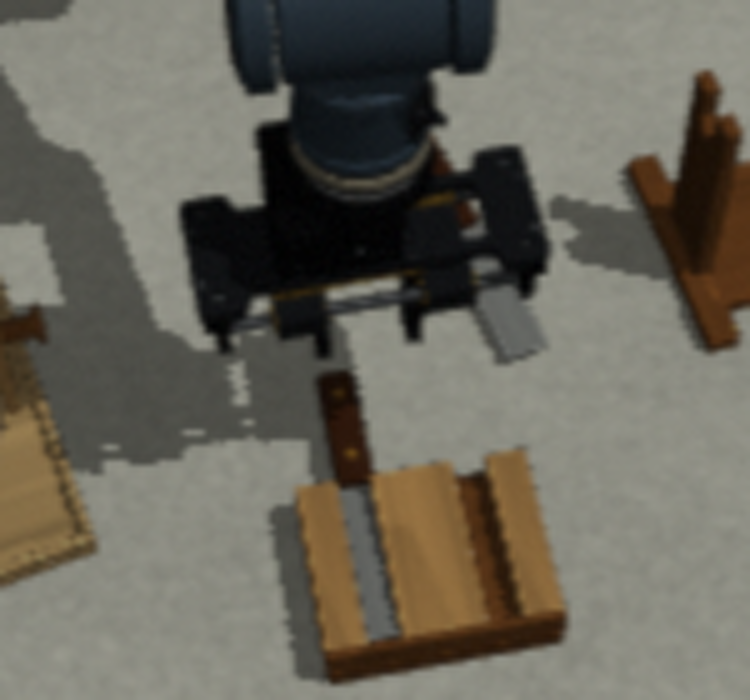

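```bash
python3 -m crank '[[-0.06,0.01,0.03,0,-0.01,0,0.3],[-0.13,0.0197,0.07,0,-0.02,0,0.5],[-0.2,0.0197,0.11,0,-0.04,0,0.5],[-0.27,0.0197,0.15,0,-0.055,0,0.5],[-0.3094,0.0197,0.1711,0,-0.0618,0,0.5],[-0.3094,0.0197,0.1711,0,-0.0618,0,0.5],[-0.3094,0.0197,0.1711,0,-0.0618,0,0.5],[-0.3094,0.0197,0.1711,0,-0.0618,0,0.5]]'
python3 - <<'E'
from h import *
st();snap("scene","i1",(200,130,350,250),5);to(.5087,.075,.0215,93.6)
E
```

```text
time: 48.45
position: [0.5097, 0.074, 0.1238]
tool_rot: [0.707, 0.022, -0.021, -0.707]
ft_force: [0.2, -0.3, -0.3]
grip_width: 0.0654
t 48.45 grasp [0.5096 0.074  0.1288] y [ 0.0012 -0.0001 -1.    ] open 93.47152256039698 F [ 0.1832 -0.3038 -0.3321] w 0.0654 q [-0.073   0.5534  1.8106 -0.      0.7763 -1.7043]
[-0.0015  0.2147  0.0018  0.     -0.0007  0.0003]
```

View pics/i1.png

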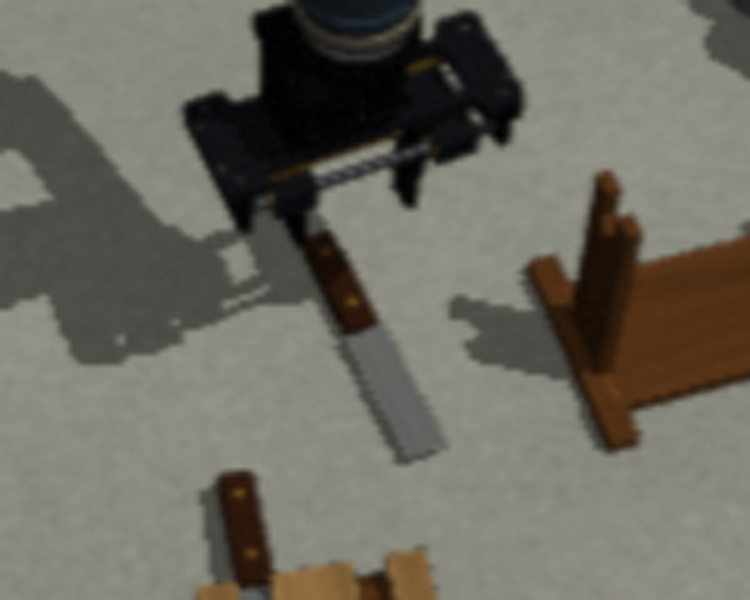

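```bash
python3 - <<'E'
from h import *
for p in((.5087,.075,.02),(.5087,.075,.01)):
    a=pj("scene",p); b=pj("top",p); print((a-[200,130])*5+2, (b-[180,120])*4+1.5)
p=(.5018,-.092,.02); a=pj("scene",p);b=pj("top",p); print("R in f1",(a-[160,130])*5+2,(b-[180,120])*4+1.5)
E
```

```text
[347.7671 291.283 ] [183.1785 359.8845]
[347.4842 299.716 ] [183.6606 361.0601]
R in f1 [302.5095 353.7155] [361.6871 366.1635]
```

```bash
python3 - <<'E'
from h import *
to(.5087,.0722,.0215,93.6)
E
python3 -m crank '[[-0.001,0.1,-0.0037,0,-0.0007,0,0.5],[-0.001,0.18,-0.0037,0,-0.0007,0,0.5],[-0.001,0.213,-0.0037,0,-0.0007,0,0.5],[-0.001,0.213,-0.0037,0,-0.0007,0,0.5],[-0.001,0.213,-0.0037,0,-0.0007,0,0.5]]' 45
python3 - <<'E'
from h import *
st();snap("scene","i2",(200,130,350,250),5)
E
```

```text
[-0.0019  0.2147 -0.0037  0.     -0.0007  0.0003]
time: 49.12
position: [0.5088, 0.0729, 0.0185]
tool_rot: [0.707, 0.023, -0.022, -0.707]
ft_force: [0.4, 1.0, -0.2]
grip_width: 0.0655
t 49.12 grasp [0.5088 0.0729 0.0235] y [ 0.0021 -0.0001 -1.    ] open 93.66444581077839 F [ 0.4474  1.0224 -0.1757] w 0.0655 q [-0.0754  0.748   1.8593  0.0002  0.5321 -1.7104]
```

View pics/i2.png

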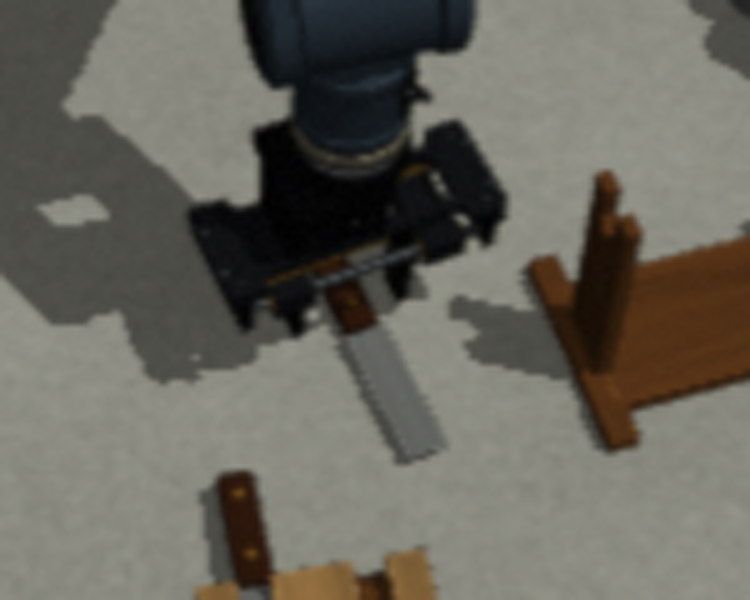

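```bash
python3 -m crank '[[0,0.002,0,0,0,0,-0.2],[0,0.002,0,0,0,0,-1],[0,0.002,0,0,0,0,-1],[0,0.002,0,0,0,0,-1],[0,0.002,0,0,0,0,-1],[0,0.002,0,0,0,0,-1],[0,0.002,0,0,0,0,-1],[0,0.002,0,0,0,0,-1]]' 45
python3 - <<'E'
from h import *
st();snap("scene","i3",(200,130,350,250),5)
# pre-pose slot 1
a=np.radians(-7.7); m=np.array([.7046,.0137]); p=m-.140*np.array([np.cos(a),np.sin(a)]); print(p); to(*p,.075,82.3)
E
```

```text
time: 50.18
position: [0.5077, 0.0731, 0.0166]
tool_rot: [-0.707, -0.023, 0.023, 0.707]
ft_force: [-0.2, 0.9, 1.1]
grip_width: 0.0237
t 50.17 grasp [0.5077 0.0731 0.0216] y [-0.      0.0002 -1.    ] open 93.6672277088023 F [-0.2131  0.8674  1.1251] w 0.0237 q [-0.0752  0.7517  1.8606  0.0004  0.5293 -1.7103]
[0.5659 0.0325]
[ 0.1108 -0.1069 -0.0885 -0.0001  0.0631 -0.    ]
```

View pics/i3.png

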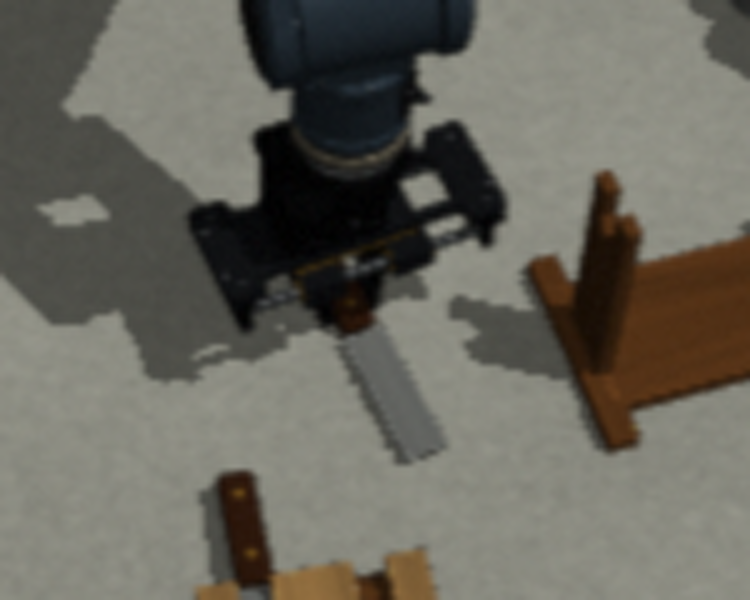

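```bash
python3 -m crank '[[0,-0.04,0,0,0,0,-1],[0,-0.09,0,0,0,0,-1],[0.03,-0.1069,-0.025,0,0.02,0,-1],[0.06,-0.1069,-0.05,0,0.04,0,-1],[0.09,-0.1069,-0.075,0,0.0631,0,-1],[0.1108,-0.1069,-0.0885,0,0.0631,0,-1],[0.1108,-0.1069,-0.0885,0,0.0631,0,-1],[0.1108,-0.1069,-0.0885,0,0.0631,0,-1]]' 45
python3 - <<'E'
from h import *
st();to(.5659,.0325,.0388,82.3)
E
```

```text
time: 51.22
position: [0.5647, 0.0328, 0.0696]
tool_rot: [-0.705, 0.048, -0.046, 0.706]
ft_force: [-0.2, -0.2, -1.9]
grip_width: 0.0237
t 51.23 grasp [0.5647 0.0328 0.0746] y [-0.0021  0.0005 -1.    ] open 82.35185465825192 F [-0.1924 -0.1888 -1.8763] w 0.0237 q [-0.1395  0.6917  1.7089  0.0003  0.7431 -1.5771]
[ 0.0026  0.0716 -0.0004 -0.0001  0.0003 -0.0007]
```

```bash
python3 -m crank '[[0,0.03,0,0,0,-0.0005,-1],[0,0.06,0,0,0,-0.0007,-1],[0,0.0716,0,0,0,-0.0007,-1],[0,0.0716,0,0,0,-0.0007,-1],[0,0.0716,0,0,0,-0.0007,-1]]' 45
python3 - <<'E'
from h import *
st();cv2.imwrite("pics/scene8.png",vision.camera("scene"));cv2.imwrite("pics/top8.png",vision.camera("top"))
for n,(x,y,X,Y) in(("scene",(210,190,320,290)),("top",(190,110,330,230))):
    k=6 if n=="scene" else 5
    im=cv2.imread(f"pics/{n}8.png")[y:Y,x:X]; cv2.imwrite(f"pics/g8_{n}.png",cv2.resize(im,None,fx=k,fy=k,interpolation=cv2.INTER_CUBIC))
E
```

```text
time: 51.85
position: [0.5662, 0.0324, 0.0343]
tool_rot: [0.706, -0.046, 0.048, -0.705]
ft_force: [-0.1, 0.5, -2.0]
grip_width: 0.0234
t 51.85 grasp [0.5662 0.0324 0.0393] y [ 0.0027 -0.0002 -1.    ] open 82.31055772470836 F [-0.1136  0.4716 -2.0336] w 0.0234 q [-0.14    0.7519  1.72    0.0002  0.667  -1.5767]
```

View pics/g8_scene.png

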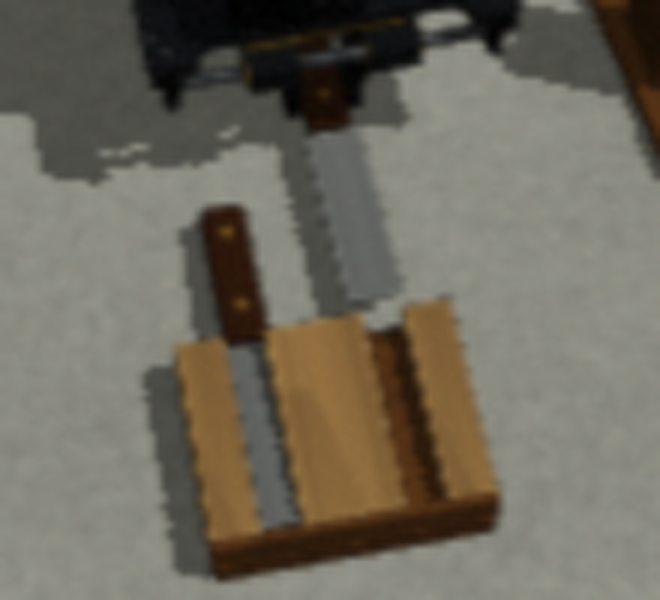

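View pics/g8_top.png

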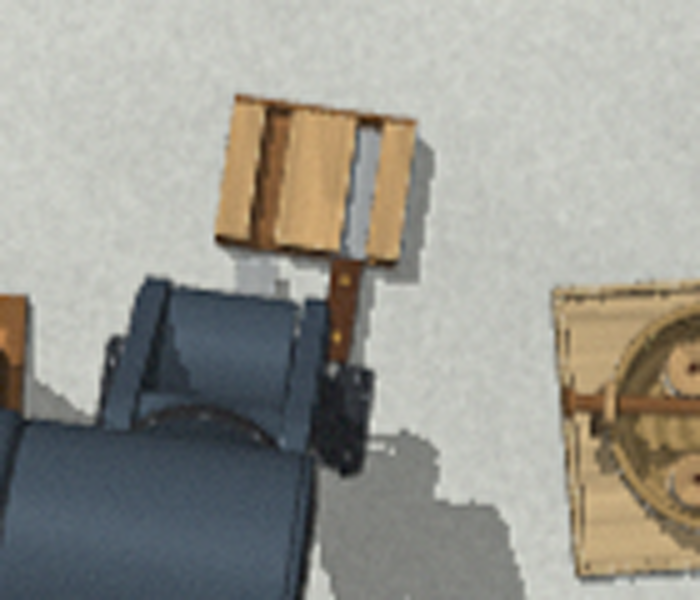

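```bash
python3 - <<'E'
from h import *
g=lambda x,y,z=.029:pl("scene",210+x/6-.42,190+y/6-.42,z)[:2]
t=lambda x,y,z=.029:pl("top",190+x/5-.4,110+y/5-.4,z)[:2]
def lat(p,m,yaw):
    a=np.radians(yaw); r=np.asarray(p)-m; return np.array([r@[np.cos(a),np.sin(a)], r@[-np.sin(a),np.cos(a)]])
sf=np.array([.7072,.0157]); tf=np.array([.7025,.0119])
for p in((375,301),(331,131)): print("scene",lat(g(*p),sf,-9.3))
print("top tip",lat(t(256,266),tf,-7.7))
E
```

```text
scene [-0.0117 -0.0019]
scene [-0.1136 -0.0055]
top tip [-0.0177  0.0025]
```

```bash
python3 -m crank '[[0.015,0,0.001,0,0,0,-1],[0.03,0,0.001,0,0,0,-1],[0.045,0,0.001,0,0,0,-1],[0.06,0,0.001,0,0,0,-1],[0.07,0,0.001,0,0,0,-1],[0.07,0,0.001,0,0,0,-1]]' 45
python3 - <<'E'
from h import *
st();snap("scene","j1",(210,190,320,290),6)
E
```

```text
time: 52.7
position: [0.6011, 0.0281, 0.0342]
tool_rot: [0.706, -0.046, 0.048, -0.705]
ft_force: [-1.0, -0.7, -1.3]
grip_width: 0.0234
t 52.7 grasp [0.6011 0.0281 0.0392] y [ 0.0027 -0.0002 -1.    ] open 82.30659731379795 F [-0.9739 -0.6752 -1.2879] w 0.0234 q [-0.1388  0.7784  1.6288  0.0002  0.7318 -1.5755]
```

View pics/j1.png

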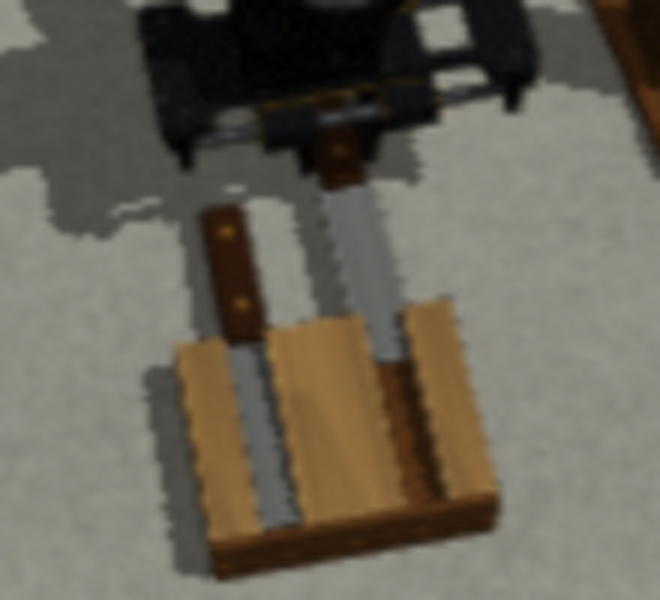

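Blade is in the mouth (tip near (390,360)), no force. Continue.

```bash
python3 -m crank '[[0.02,0,0,0,0,0,-1],[0.04,0,0,0,0,0,-1],[0.06,0,0,0,0,0,-1],[0.08,0,0,0,0,0,-1],[0.1,0,0,0,0,0,-1],[0.12,0,0,0,0,0,-1],[0.13,0,0,0,0,0,-1],[0.14,0,0,0,0,0,-1],[0.14,0,0,0,0,0,-1]]' 45;python3 -m crank '[[0.005,0,0,0,0,0,-1],[0.01,0,0,0,0,0,-1],[0.012,0,0,0,0,0,-1],[0.012,0,0,0,0,0,-1]]'
python3 - <<'E'
from h import *
st();snap("scene","j2",(210,190,320,290),6)
E
```

```text
time: 53.88
position: [0.6703, 0.0188, 0.0344]
tool_rot: [0.706, -0.047, 0.048, -0.705]
ft_force: [-0.4, 0.3, -1.6]
grip_width: 0.0236
time: 54.38
position: [0.676, 0.018, 0.0345]
tool_rot: [0.706, -0.047, 0.048, -0.705]
ft_force: [0.7, 1.2, -2.4]
grip_width: 0.0236
t 54.38 grasp [0.676  0.018  0.0395] y [ 0.0023 -0.0002 -1.    ] open 82.30878449678936 F [ 0.6709  1.2347 -2.4454] w 0.0236 q [-0.1383  0.8439  1.4241  0.0002  0.8712 -1.575 ]
```

View pics/j2.png

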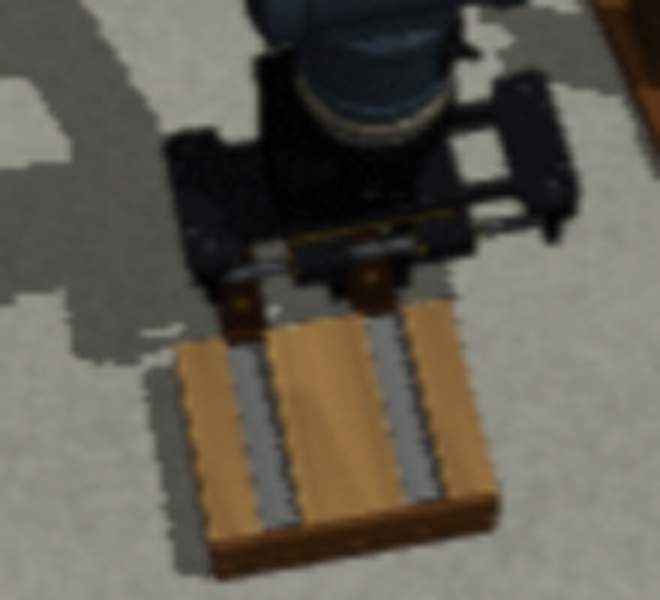

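```bash
python3 -m crank '[[0.003,0,0,0,0,0,-1],[0.003,0,0,0,0,0,-1]]';python3 -m crank '[[0.003,0,0,0,0,0,-1],[0.003,0,0,0,0,0,-1]]';python3 -m crank '[[0.003,0,0,0,0,0,-1],[0.003,0,0,0,0,0,-1]]'
```

```text
time: 54.68
position: [0.6771, 0.0179, 0.0344]
tool_rot: [-0.705, 0.047, -0.048, 0.706]
ft_force: [-1.5, -0.5, -1.4]
grip_width: 0.0236
time: 54.92
position: [0.6773, 0.0179, 0.0341]
tool_rot: [-0.705, 0.048, -0.047, 0.706]
ft_force: [-5.0, 1.4, 0.0]
grip_width: 0.0232
time: 55.18
position: [0.6774, 0.0179, 0.0339]
tool_rot: [-0.705, 0.049, -0.046, 0.706]
ft_force: [-7.2, 0.8, 2.7]
grip_width: 0.0235
```

```bash
python3 -m crank '[[-0.006,0.004,0,0,0,0,-1],[-0.006,0.004,0,0,0,0,-0.6],[-0.006,0.004,0,0,0,0,-0.2],[-0.006,0.004,0,0,0,0,0],[-0.006,0.004,0,0,0,0,0],[-0.006,0.004,0,0,0,0,0],[-0.006,-0.05,0,0,0,0,0],[-0.006,-0.13,0,0,0,0,0],[-0.006,-0.22,0,0,0,0,0],[-0.1,-0.28,0,0,0,0,0]]'
python3 -m crank '[[-0.1,0,0,0,0,0,0],[-0.2,0,0,0,0,0,0],[-0.3,0,0,0,0,0,0],[-0.3,0,0,0,0,0,0],[-0.3,0,0,0,0,0,0]]'
python3 - <<'E'
from h import *
st();cv2.imwrite("pics/scene9.png",vision.camera("scene"));cv2.imwrite("pics/top9.png",vision.camera("top"))
E
```

```text
time: 56.42
position: [0.6348, 0.0231, 0.1773]
tool_rot: [0.706, -0.043, 0.052, -0.705]
ft_force: [0.3, -0.6, -0.3]
grip_width: 0.0433
time: 57.05
position: [0.4834, 0.044, 0.1747]
tool_rot: [0.706, -0.045, 0.049, -0.705]
ft_force: [0.6, 1.5, 0.3]
grip_width: 0.0435
t 57.05 grasp [0.4833 0.044  0.1797] y [ 0.0054 -0.0006 -1.    ] open 82.30923160712761 F [0.6484 1.5082 0.2889] w 0.0435 q [-0.14    0.4345  1.8443  0.0002  0.8573 -1.5766]
```

View pics/scene9.png

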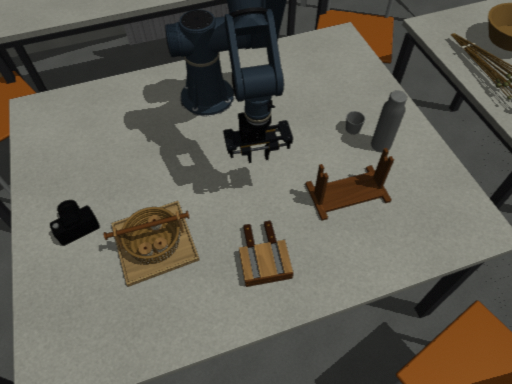

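View pics/top9.png

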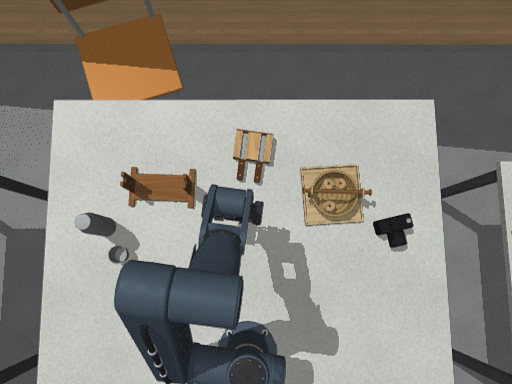

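```bash
python3 - <<'E'
import cv2,numpy as np
a=cv2.imread("pics/top9.png");b=cv2.imread("pics/scene9.png")
z=lambda i,x,y,X,Y:cv2.resize(i[y:Y,x:X],(390,290),interpolation=cv2.INTER_CUBIC)
cv2.imwrite("pics/fin.png",np.vstack([np.hstack([z(a,220,120,300,190),z(a,290,155,385,235)]),np.hstack([z(b,225,210,305,290),z(b,95,195,210,285)])]))
from h import *
f=lambda u,v:pl("top",u,v,.06+.006)[:2]
# rim circle in top
E
```

```text
(no output)
```

View pics/fin.png

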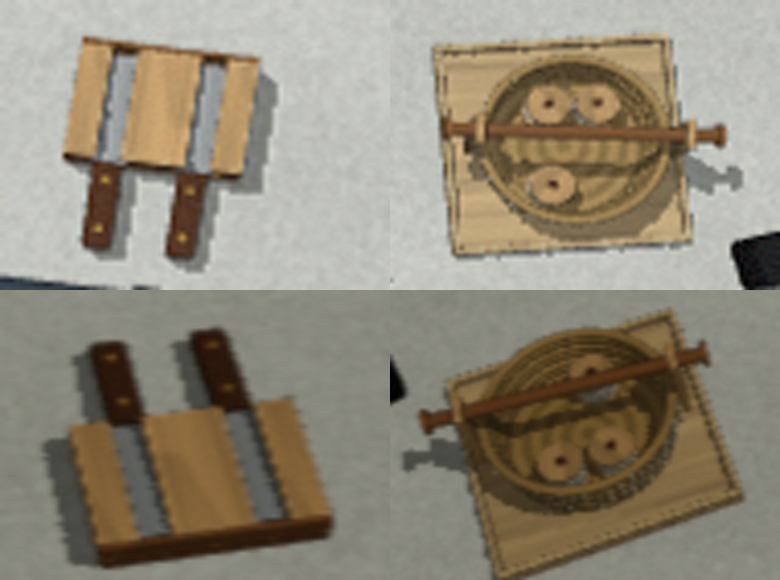

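```bash
python3 - <<'E'
from h import *
def lat(p,m,yaw=-7.9):
    a=np.radians(yaw); r=p-m; return np.array([r@[np.cos(a),np.sin(a)], r@[-np.sin(a),np.cos(a)]])
f=lambda x,y:pl("top",219.6+x/4.875,119.6+y/4.143,.034)[:2]
c=np.array([.7521,-.0292]) # rack centre in top view
for n,e,s in(("L",(98,248),(106,166)),("R",(182,257),(190,176))): print(n,"shoulder rel rack",lat(f(*s),c),"handle end",lat(f(*e),c))
h=lambda x,y:pl("top",289.6+x/4.105,154.6+y/3.625,.104)[:2]
print("dowel mid",(h(450-390,128)+h(720-390,134))/2)
E
```

```text
L shoulder rel rack [-0.0614  0.0357] handle end [-0.1374  0.0316]
R shoulder rel rack [-0.0619 -0.03  ] handle end [-0.137  -0.0334]
dowel mid [ 0.5649 -0.3285]
```

```bash
python3 - <<'E'
from rig import robot
print(robot.hand_in()); print(robot.get_obs()["time"])
E
```

```text
the job is handed in; nothing more can be done
None
the job is handed in; nothing more can be done
```

The place is cleared and I handed the job in after about 57 s of the 208 s allowed. I got no verdict back.

- **Spools:** I found three on the table and dropped them into the basket. The last pictures from both cameras show all three standing in the bowl.
- **Basket:** I lifted it level by the dowel out of the cradle, carried it over and set it in the tray. The tool force flipped from −6 N to +7 N as it touched down. The last picture puts the dowel's middle at (0.565, −0.329), within about 3 mm of the tray's centre. I saw no swing or tilt.
- **Irons:** Each was pushed blade first until its handle met the rack face, where it stopped moving and the force rose to 7–9 N.
    - **Sideways:** the last picture puts them within about 5 mm of the slot centres (14 mm allowed).
    - **Depth:** two readings disagreed. The handle ends put the shoulders at about x = −57 mm in the rack. Reading the shoulder edge gave about −61.5 mm, probably biased because the rack's upper front edge hides part of it. Both are inside the −65 to −45 mm limits, but −61.5 leaves less margin.
- **Left alone:** the cradle, flask, cup and camera look unmoved in the final pictures; I judged that by eye only.
- **Calibration:** the two cameras disagreed by 3–5 mm in places. I therefore lined the blades up with the slots within each picture before inserting them.

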